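Set up the spice mill and its bins for the day

ROBOT

A 7-joint arm with a two-finger parallel gripper is mounted at the origin on the work surface. World frame = base frame: x ahead of the robot, y to its left, z up, the work surface at z = 0. Lengths are in m, angles in rad, forces in N, time in s.
With the tool pointing down it reaches from about 0.425 to 1.025 m from the base axis. Payload 3.6 kg.
Tool frame: the origin (TCP) lies at the very end of the fingers, on their centre line; the grasp point (between the pads) lies robot.hold_point_z behind it (robot.hold_point_z is the distance from the TCP to the grasp point, in m); z points along the fingers, y is the direction in which the jaws open and shut (so a half turn about z gives the same grasp; the last joint's range is limited). The gripper opens to 85 mm and grips with 20 to 120 N. Pads are 22 mm wide; open, the fingers measure 114 mm over their backs; the gripper's body (76 mm by 85 mm) begins 54 mm behind the grasp point. The pads swing forward as they close: fully open they stand 13 mm farther back than shut.
Start: joints at [-1.226, 0.591, 0.048, 1.609, -0.033, 0.943, -0.034], TCP at [0.307, 0.657, 0.231] pointing down, gripper open.
Joint ranges: [-2.69, 2.69], [-0.47, 2.24], [-1.27, 1.36], [0.19, 2.51], [-1.53, 4.68], [0.08, 2.07], [-3.09, 3.09]. Speed limits (rad/s): [2.57, 2.57, 3.14, 3.14, 3.14, 3.14, 3.14].

INTERFACE

Orientations are given as a unit quaternion [x, y, z, w].
In Python, from workcell import robot gives the robot as it stands. Calls block until the motion is done:
- robot.goto(position, orientation): joint-space move of the TCP to a pose.
- robot.move_linear(position, velocity=0.15, rotation=None, contact_N=None): straight line of the TCP; rotation=None keeps the orientation; velocity is the mean speed in m/s. With contact_N (N) it stops when the force on the tool has changed by that much, and returns True; else False.
- robot.move_joints(angles): joint-space move.
- robot.set_gripper(opening): finger opening in m; the grip force is fixed at half the most; returns when the fingers have stopped.
- robot.dwell(seconds).
- robot.ik(position, orientation): joint angles nearest the present ones, or None.
- robot.capture(name): name is "side" or "top" or "wrist"; returns the picture (420x560x3 uint8, red, green, blue); there is no depth.
- robot.calibration(name): a dict with "mtx" (3x3 intrinsics, pixels), "rvec" (rotation vector, rad) and "tvec" (3), from world to camera coordinates, as OpenCV has them. Camera axes: x right, y down, z forward; pixel columns grow to the right and rows downward; lengths in m; the calibration is good to about 2 mm. The wrist camera is an equidistant fisheye: a pixel r from the principal point sees the ray r / f radians off the axis. A picture is of the moment at which its call begins: read the wrist's pose just before it. calibration takes no time and is no camera call; for the wrist camera it gives the pose at the moment of the call.
A pose or a line that the arm cannot do raises robot.Unreachable and nothing moves.
- robot.finish_job(): hands the job in, once; it reports no verdict.
Readings, each from a call of its own:
- robot.get_t(): time.
- robot.get_joints(): joint angles.
- robot.get_joint_velocities(): joint speeds.
- robot.get_effort(): joint torques, N m.
- robot.get_tool_pos(): TCP position.
- robot.get_ee_rot(): TCP orientation.
- robot.get_contact_force(): force on the tool from outside, world axes, zero at the start.
- robot.get_ft_torque(): the same for the moment, N m.
- robot.get_width(): finger opening in m.
Only numpy, scipy, OpenCV 4.12 (cv2) and the standard library are available. Lean on these libraries where they do the work, as an engineer would, in place of code of your own. Each camera call takes 0.05 s, during which the arm holds its last target.

TASK

Get the spice mill corner ready for the day. First shut the mill by turning its hand wheel until the yellow mark stands at the top; only then move the used, stained catch box out of the mill's pocket into the blue wash tray and seat the clean catch box flat and square in the pocket, leaving the mark at the top. Hang each scoop that is there by its hook on the front lip of the bin of its own colour, bowl inside the bin, and leave the jars, bottles and cartons alone.

Things in the scene. Friction and masses are not known exactly. Their poses are not given: they have to be found in the camera images.
- mill: Cream bench mill, fixed. Origin on the counter; x from its front (chute, robot side) to its back, y to its left. Base plate 110 mm wide, 12 mm thick, reaching to x = -235 mm, carries the box pocket. Chute tip at x = -87 mm, 76 to 93 mm up. Burr head 116 mm across; round steel hopper 132 mm across at x = 45, y = 6 mm, top 292 mm up. Hand wheel on its right (y = -130 mm).
- pocket (a point): Centre of the floor of the catch-box pocket: at x = -155 mm, y = 0 of the mill, 12 mm above the counter; same axes as the mill. A steel frame 8 mm high and 7 mm wide surrounds it; clear inside 116 mm along the mill's x, 66 mm along y. Open to above, just in front of the chute's tip.
- mill_wheel (a joint): Angle of the hand wheel (rad) about the mill's y: 0 or any whole number of turns = yellow mark at the very top; growing moves the wheel's top towards the mill's +x. Unlimited; friction (0.25 N m, about 2 N at the rim) holds it where it is left. It can be turned by pinching the rim across its thickness from above, in several strokes.
- wheel_hub (a point): Centre of the upright grey hand wheel, 160 mm above the counter, axle along the mill's y. Rim: 240 mm outer diameter, 24 mm thick along the axle, 18 mm deep radially; four spokes 12 mm thick. 60 mm free between rim and mill. A black crank grip (22 mm thick, reaching 50 mm out, away from the mill) sits 70 mm from the hub, exactly opposite the mark.
- wheel_mark (a point): The wheel's mark: a yellow band 18 mm long painted across the rim. This point is on the rim's outer face at the band's middle, 120 mm from the hub; its z axis points out from the hub.
- used_box: Used catch box, in the mill's pocket at the start: open stainless box 110 (x) x 60 (y) x 45 mm high, 3 mm walls, stained orange-brown inside, 0.16 kg. Origin: centre of its underside.
- clean_box: Clean catch box: the same open stainless box, 110 (x) x 60 (y) x 45 mm high, 3 mm walls, bright inside, about 0.16 kg. Origin: centre of its underside. Either end may point forward.
- tray_in (a point): Centre of the inner floor of the blue plastic wash tray at the mill's left, fixed: 200 (x) x 150 (y) mm outside, 30 mm high, 4 mm walls, floor 4 mm above the counter; x along the 200 mm side.
- lip_red (a point): Middle of the top of the front lip of the bin with red trim and tag: board 12 mm thick, rounded top 84 mm above the counter, along this point's y; x points into the bin. Bin: empty, wooden, 98 mm clear inside, 160 mm deep, floor 18 mm up, sides rising to 142 mm at the back. Three bins side by side, 118 mm apart, in any order, in a rack with end panels up to 160 mm.
- lip_yellow (a point): Middle of the top of the front lip of the bin with yellow trim and tag: board 12 mm thick, rounded top 84 mm above the counter, along this point's y; x points into the bin. Bin: empty, wooden, 98 mm clear inside, 160 mm deep, floor 18 mm up, sides rising to 142 mm at the back. Three bins side by side, 118 mm apart, in any order, in a rack with end panels up to 160 mm.
- lip_green (a point): Middle of the top of the front lip of the bin with green trim and tag: board 12 mm thick, rounded top 84 mm above the counter, along this point's y; x points into the bin. Bin: empty, wooden, 98 mm clear inside, 160 mm deep, floor 18 mm up, sides rising to 142 mm at the back. Three bins side by side, 118 mm apart, in any order, in a rack with end panels up to 160 mm.
- scoop_red: Stainless scoop, red handle, about 0.09 kg, stands level on bowl and hook tab (may be absent). Origin: on its underside below the middle of the hook slot; x from handle to bowl. Handle: bar 16 mm wide, 34 to 44 mm above the underside, x = -88 to 12 mm; grip it across, about x = -55 mm. Hook tab under it, x = -18 to -12 mm, down to the underside; bowl back at x = 12 mm.
- bowl_red (a point): In the red scoop's bowl, at x = 47 mm of the scoop, 10 mm above its underside. The bowl is flat-bottomed, x = 12 to 82 mm, 44 mm wide, 44 mm high, open in front. The slot between hook tab and bowl back (24 mm wide, 34 mm deep, open below) goes over a bin's lip.
- scoop_yellow: Stainless scoop, yellow handle, about 0.09 kg, stands level on bowl and hook tab (may be absent). Origin: on its underside below the middle of the hook slot; x from handle to bowl. Handle: bar 16 mm wide, 34 to 44 mm above the underside, x = -88 to 12 mm; grip it across, about x = -55 mm. Hook tab under it, x = -18 to -12 mm, down to the underside; bowl back at x = 12 mm.
- bowl_yellow (a point): In the yellow scoop's bowl, at x = 47 mm of the scoop, 10 mm above its underside. The bowl is flat-bottomed, x = 12 to 82 mm, 44 mm wide, 44 mm high, open in front. The slot between hook tab and bowl back (24 mm wide, 34 mm deep, open below) goes over a bin's lip.
- scoop_green: Stainless scoop, green handle, about 0.09 kg, stands level on bowl and hook tab (may be absent). Origin: on its underside below the middle of the hook slot; x from handle to bowl. Handle: bar 16 mm wide, 34 to 44 mm above the underside, x = -88 to 12 mm; grip it across, about x = -55 mm. Hook tab under it, x = -18 to -12 mm, down to the underside; bowl back at x = 12 mm.
- bowl_green (a point): In the green scoop's bowl, at x = 47 mm of the scoop, 10 mm above its underside. The bowl is flat-bottomed, x = 12 to 82 mm, 44 mm wide, 44 mm high, open in front. The slot between hook tab and bowl back (24 mm wide, 34 mm deep, open below) goes over a bin's lip.
- paprika_jar: Bystander, leave alone: closed glass spice jar, red cap, 52 mm across, 85 mm tall. Origin: centre of its underside.
- herb_jar: Bystander, leave alone: closed glass spice jar, green cap, 48 mm across, 80 mm tall. Origin: centre of its underside.
- oil_bottle: Bystander, leave alone: green glass oil bottle, 58 mm across, 190 mm tall. Origin: centre of its underside.
- honey_jar: Bystander, leave alone: amber glass jar, yellow cap, 66 mm across, 100 mm tall. Origin: centre of its underside.
- spice_tin: Bystander, leave alone: round plain tin, 60 mm across, 95 mm tall. Origin: centre of its underside.
- tea_carton: Bystander, leave alone: blue-green carton, 75 x 120 x 75 mm. Origin: centre of its underside.
- syrup_bottle: Bystander, leave alone: amber glass bottle, white cap, 56 mm across, 170 mm tall. Origin: centre of its underside.
Things that resemble listed ones, but are neither listed nor needed, are in the scene too. What is shaped like the clean_box but pink is not meant.

How it is judged:
By the outcome, as a careful person would: the job done as asked, in the order asked, and still so for the second after the job is handed in, with the robot touching nothing.
Of scoop_red, scoop_yellow, scoop_green only 2 to 3 are there at a start; the rules pass over those that are not, and their reading is None.
At some moment in a run one of clean_box, scoop_red, scoop_yellow, scoop_green may be knocked a few centimetres aside while the robot is not near it.
It also fails if it takes over 208 s, if anything falls off the work surface, if the arm or the gripper's body presses on something with over 40 N, if the wrist force passes 120 N, or if a joint passes its speed limit or range.

## Working session

There is one attempt and no reset: what is moved stays moved. The work goes in short steps, each a Python script; the robot and the scene stay as the last script left them, time stands still between calls to the robot, and variables do not carry over. Pictures are saved under pics/ and viewed, and the job is handed in when it is done.

```bash
ls; mkdir -p pics; python3 - <<'E'
from workcell import robot
import cv2
for n in ["side","top","wrist"]:
    im=robot.capture(n); cv2.imwrite(f"pics/{n}0.png",im[:,:,::-1])
    c=robot.calibration(n); print(n,c)
print(robot.get_t(),robot.hold_point_z,robot.get_ee_rot(),robot.get_tool_pos(),robot.get_width())
E
```

```text
pics
side {'mtx': array([[497.0857989 ,   0.        , 285.3957508 ],
       [  0.        , 497.0857989 , 209.76787929],
       [  0.        ,   0.        ,   1.        ]]), 'rvec': array([ 2.18658296, -0.3953524 ,  0.21037461]), 'tvec': array([-0.48981264,  0.24496161,  1.32431987])}
top {'mtx': array([[483.21132061,   0.        , 284.74494379],
       [  0.        , 483.21132061, 207.32795123],
       [  0.        ,   0.        ,   1.        ]]), 'rvec': array([ 2.19301911, -2.16163745,  0.06715088]), 'tvec': array([-0.01825467,  0.50967575,  1.61272916])}
wrist {'mtx': array([[325.1922621 ,   0.        , 282.01566038],
       [  0.        , 325.1922621 , 207.85200289],
       [  0.        ,   0.        ,   1.        ]]), 'rvec': array([-2.41105018, -1.53301754, -0.24787755]), 'tvec': array([-0.72403434, -0.04029714,  0.38151321])}
0.15 0.0187 [ 2.17117381e-01  9.76145097e-01 -8.80511800e-04 -1.33066987e-04] [0.30709458 0.65603053 0.23038976] 0.08526236293842654
```

View pics/side0.png

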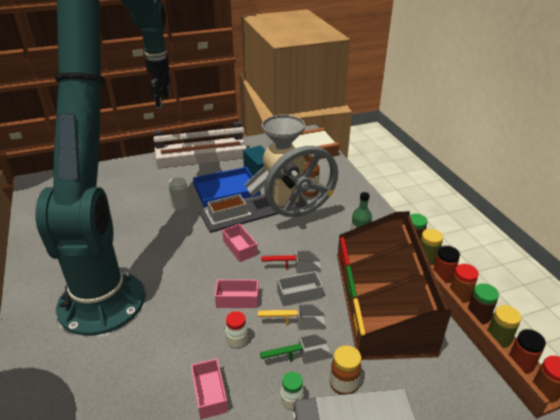

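View pics/top0.png

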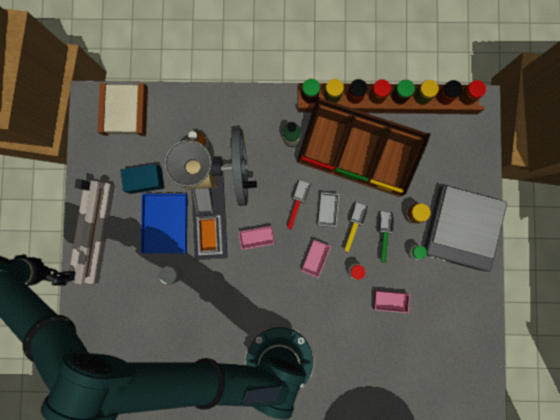

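View pics/wrist0.png

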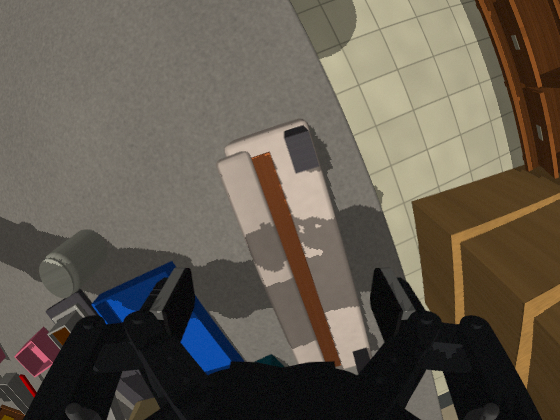

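```bash
cat > h.py <<'E'
import cv2, numpy as np
from scipy.spatial.transform import Rotation as R
try:
    from workcell import robot
except Exception: pass
def rays(name,px,cal=None):
    c=cal or robot.calibration(name); px=np.atleast_2d(np.float64(px))
    K=c["mtx"]; Rm=cv2.Rodrigues(c["rvec"])[0]; C=-Rm.T@c["tvec"]
    if name=="wrist":
        d=cv2.fisheye.undistortPoints(px[:,None],K,np.zeros(4))[:,0]
    else: d=cv2.undistortPoints(px[:,None],K,None)[:,0]
    d=np.c_[d,np.ones(len(d))]@Rm
    return C,d
def onz(name,px,z,cal=None):
    C,d=rays(name,px,cal); return C+d*((z-C[2])/d[:,2])[:,None]
def tri(n1,p1,n2,p2):
    C1,d1=rays(n1,p1);C2,d2=rays(n2,p2);out=[]
    for a,b in zip(d1,d2):
        s=np.linalg.lstsq(np.c_[a,-b],C2-C1,rcond=None)[0]
        P,Q=C1+s[0]*a,C2+s[1]*b; out.append(np.r_[(P+Q)/2,np.linalg.norm(P-Q)])
    return np.array(out)
def proj(name,P,cal=None):
    c=cal or robot.calibration(name); P=np.atleast_2d(np.float64(P))
    if name=="wrist": return cv2.fisheye.projectPoints(P[:,None],c["rvec"],c["tvec"],c["mtx"],np.zeros(4))[0][:,0]
    return cv2.projectPoints(P,c["rvec"],c["tvec"],c["mtx"],None)[0][:,0]
def crop(im,x0,y0,x1,y1,s,fn):
    cv2.imwrite(fn,cv2.resize(im[y0:y1,x0:x1],None,fx=s,fy=s,interpolation=cv2.INTER_CUBIC))
E
python3 - <<'E'
from h import *
s=cv2.imread("pics/side0.png");t=cv2.imread("pics/top0.png")
crop(t,120,80,320,270,4,"pics/c1.png") 
crop(t,270,90,440,310,2.7,"pics/c2.png")
crop(s,170,100,350,240,4.4,"pics/c3.png")
E
```

```text
(no output)
```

View pics/c1.png

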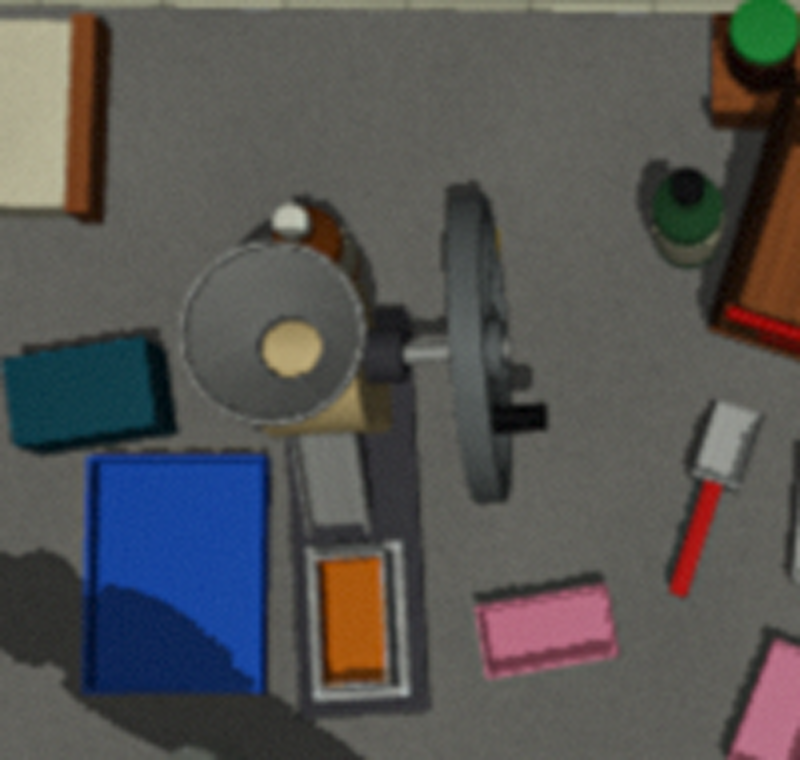

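View pics/c2.png

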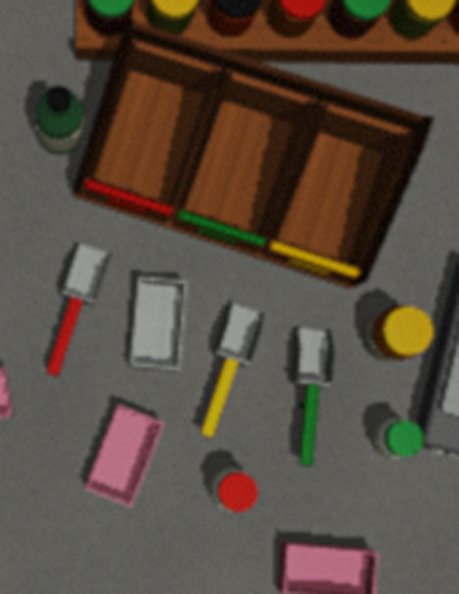

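View pics/c3.png

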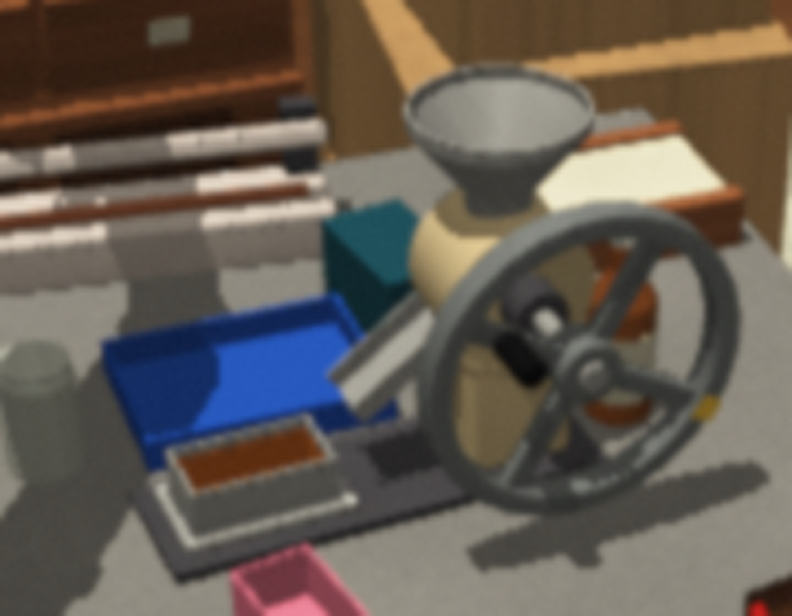

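```bash
python3 - <<'E'
from h import *
c=robot.calibration("wrist");Rm=cv2.Rodrigues(c["rvec"])[0];C=-Rm.T@c["tvec"]
q=R.from_quat(robot.get_ee_rot()).as_matrix()
print("cam in tool",q.T@(C-robot.get_tool_pos()),"\n",q.T@Rm.T)
t=cv2.imread("pics/top0.png");hsv=cv2.cvtColor(t,cv2.COLOR_BGR2HSV)
def m(lo,hi): return cv2.inRange(hsv,np.array(lo),np.array(hi))
for n,lo,hi,z in [("orange",(8,150,100),(20,255,255),.057),("blue",(105,150,60),(125,255,255),.03),("red",(0,180,100),(4,255,255),.04),("yel",(20,150,100),(30,255,255),.04),("green",(55,120,60),(70,255,255),.04)]:
    k=m(lo,hi)
    if n=="red": k|=m((176,180,100),(180,255,255))
    for ct in cv2.findContours(k,cv2.RETR_EXTERNAL,cv2.CHAIN_APPROX_NONE)[0]:
        if cv2.contourArea(ct)<25: continue
        r=cv2.minAreaRect(ct); print(n,np.round(r[0],1),np.round(r[1],1),round(r[2],1),np.round(onz("top",r[0],z)[0],3))
print(tri("side",[(330.7,192.7)],"top",[(244.5,140)]))
crop(t,185,180,235,265,8,"pics/c4.png")
crop(t,220,120,270,215,8,"pics/c5.png")
E
```

```text
cam in tool [ 0.08264348  0.0001851  -0.14279771] 
 [[-6.81617292e-04 -9.48152422e-01 -3.17815230e-01]
 [ 9.99999764e-01 -6.17448022e-04 -3.02635884e-04]
 [ 9.07105618e-05 -3.17815361e-01  9.48152619e-01]]
orange [208.2 233.5] [28.4 14.1] 85.9 [0.417 0.239 0.057]
orange [388.5 161.9] [23.1 43.2] 17.5 [ 0.663 -0.353  0.057]
orange [514.5 152.3] [29.7 11.3] 74.1 [ 0.7   -0.768  0.057]
orange [405.4 133.8] [28.5  1.9] 18.4 [ 0.758 -0.409  0.057]
orange [356.3 150.6] [23.1 41.4] 18.4 [ 0.699 -0.246  0.057]
orange [369.4 122.2] [28.1  1.9] 18.4 [ 0.796 -0.29   0.057]
orange [322.4 139.7] [23.2 42.4] 16.7 [ 0.735 -0.133  0.057]
orange [334.1 110.4] [27.5  1.9] 18.4 [ 0.834 -0.171  0.057]
orange [410.6 102.7] [145.1  12.7] 2.0 [ 0.863 -0.427  0.057]
orange [300.4 101.4] [15.2  7.6] 54.0 [ 0.864 -0.059  0.057]
orange [139.5 108. ] [ 4.6 48.1] 1.8 [0.835 0.482 0.057]
orange [101.1 107.1] [ 5.  48.1] 2.5 [0.837 0.612 0.057]
orange [38.5 96.5] [ 58.5 113.2] 10.6 [0.871 0.826 0.057]
orange [12.6 69.6] [ 19.4 118.1] 4.0 [0.963 0.919 0.057]
blue [163.5 223.5] [59. 45.] 90.0 [0.449 0.395 0.03 ]
red
[... 293 characters left out ...]
.7 236.9] [ 4.4 29.7] 18.4 [ 0.413 -0.231  0.04 ]
yel [421. 212.] [17.9 17.9] 63.4 [ 0.499 -0.464  0.04 ]
yel [386.  185.6] [33.8  3.8] 18.4 [ 0.586 -0.348  0.04 ]
yel [429.5  88. ] [16.3 16.3] 45.0 [ 0.92  -0.495  0.04 ]
yel [334.5  87. ] [16.3 16.3] 45.0 [ 0.92  -0.174  0.04 ]
green [419.5 252. ] [12. 13.] 90.0 [ 0.367 -0.458  0.04 ]
green [384.1 247. ] [ 4.5 28.3] 5.4 [ 0.382 -0.341  0.04 ]
green [351.5 174. ] [32.6  2.8] 18.4 [ 0.623 -0.233  0.04 ]
green [294.  134.5] [ 6.3 13. ] 63.4 [ 0.755 -0.039  0.04 ]
green [405.5  88. ] [16.3 16.3] 45.0 [ 0.919 -0.414  0.04 ]
green [310.5  87. ] [16.3 16.3] 45.0 [ 0.919 -0.093  0.04 ]
[[7.20888162e-01 1.21561172e-01 1.02216562e-01 5.45167153e-04]]
```

View pics/c4.png

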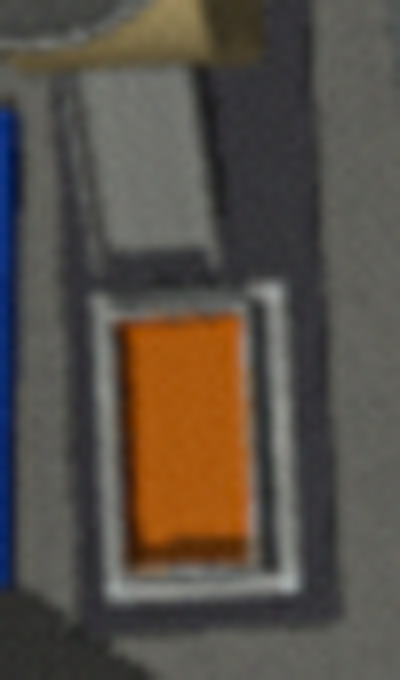

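View pics/c5.png

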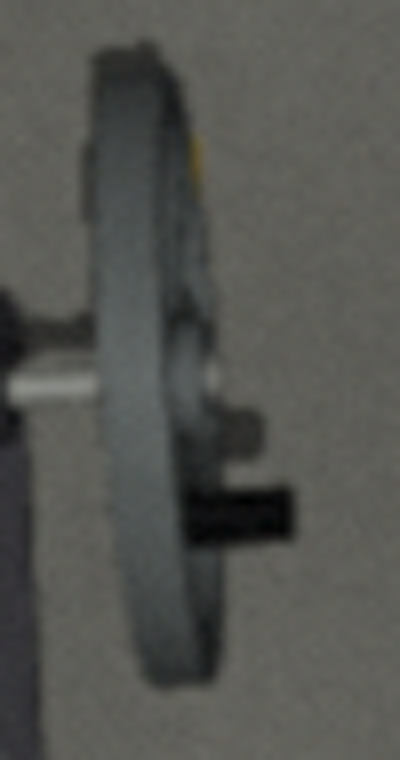

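```bash
python3 - <<'E'
from h import *
# frame corners FL FR BL BR
p=np.array([(108,597),(298,592),(92,297),(285,283)])/8+np.array([185,180])
P=onz("top",p,.020); print(P.round(3))
c=P.mean(0)[:2]
a=np.arctan2(*((P[2]+P[3]-P[0]-P[1])[[1,0]])); print(c,np.degrees(a), np.linalg.norm(P[0]-P[2]),np.linalg.norm(P[0]-P[1]))
ex=np.array([np.cos(a),np.sin(a)]);ey=np.array([-ex[1],ex[0]])
o=c+.155*ex; hub=o-.13*ey; print("mill",o,"hub",hub)
# wheel rim in top: extremes front/back at mid thickness
print("hub proj top",proj("top",[*hub,.16]),"side",proj("side",[*hub,.16]))
pts=[];
for th in np.arange(0,360,30):
    t=np.radians(th);q=hub+.12*np.sin(t)*ex-0.012*ey; pts.append([*q,.16+.12*np.cos(t)])
s=cv2.imread("pics/side0.png");tt=cv2.imread("pics/top0.png")
for im,n in((s,"side"),(tt,"top")):
    im=cv2.resize(im,None,fx=4,fy=4,interpolation=cv2.INTER_CUBIC)
    for i,q in enumerate(proj(n,pts)): cv2.circle(im,tuple(int(v*4+1.5) for v in q),3,(0,0,255) if i else (255,0,0),-1)
    x0,y0=((200,100) if n=="side" else (150,100)); cv2.imwrite(f"pics/w_{n}.png",im[y0*4:(y0+150)*4,x0*4:(x0+200)*4])
E
```

```text
[[0.347 0.276 0.02 ]
 [0.35  0.196 0.02 ]
 [0.472 0.287 0.02 ]
 [0.48  0.205 0.02 ]]
[0.41210828 0.24107997] 4.249608037912861 0.12633633872645675 0.07986848208290769
mill [0.56668214 0.25256573] hub [0.57631535 0.12292314]
hub proj top [[241.33538287 181.96676917]] side [[287.72218532 186.07212956]]
```

View pics/w_side.png

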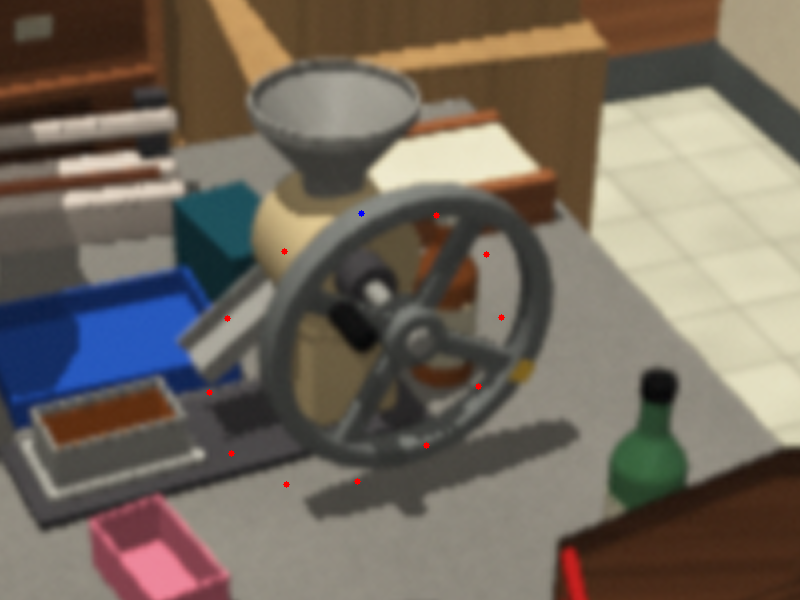

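View pics/w_top.png

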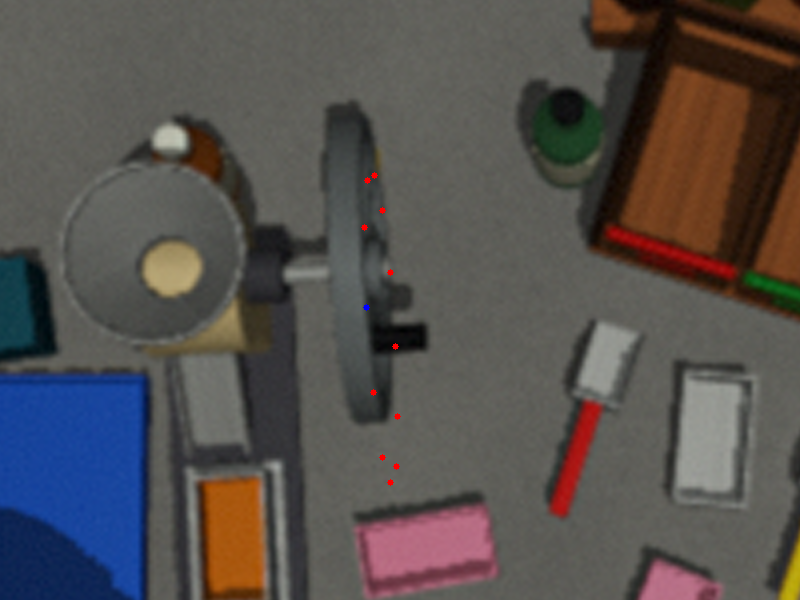

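```bash
python3 - <<'E'
from h import *
print(tri("side",[(304.5,185.3)],"top",[(246.5,166.9)]))
a=np.radians(4.25);ex=np.array([np.cos(a),np.sin(a)]);ey=np.array([-ex[1],ex[0]])
o=np.array([.5667,.2526])
for dx in (.055,.06,.065,.07):
    hub=o+dx*ex-.13*ey
    P=[[*(hub+.12*np.sin(t)*ex+s*.012*ey),.16+.12*np.cos(t)] for t in np.linspace(0,6.28,120) for s in(-1,1)]
    q=proj("top",P);r=proj("side",P)
    print(dx,hub,q[:,1].min(),q[:,1].max(),r.min(0),r.max(0))
# side measured ext
print("meas top 125.2 205.9; side x",200+263/4,200+552/4,"y",100+183/4,100+467/4)
E
```

```text
[[0.62378325 0.1076103  0.16149768 0.00080976]]
0.055 [0.63118286 0.12703344] 125.08131350772497 203.18614194574795 [266.16013617 144.35757945] [340.66737241 216.9887187 ]
0.06 [0.63616911 0.12740399] 123.47815315999848 201.58530462661105 [267.71260357 144.01283496] [342.07478259 216.58635107]
0.065 [0.64115537 0.12777453] 121.87580430665236 199.98526659648527 [269.26145402 143.66890353] [343.47904375 216.18487047]
0.07 [0.64614162 0.12814507] 120.27426633169411 198.3860272568993 [270.80343911 143.32578228] [344.88016645 215.78427396]
meas top 125.2 205.9; side x 265.75 338.0 y 145.75 216.75
```

```bash
cat >> h.py <<'E'
A=np.radians(4.25); HUB=np.array([.626,.127,.16])
def frame(a): return np.array([np.cos(a),np.sin(a),0]),np.array([-np.sin(a),np.cos(a),0])
Z=np.array([0,0,1.])
def wq(phi,flip=0,a=None):
    a=A if a is None else a
    ex,ey=frame(a); z=-(np.sin(phi)*ex+np.cos(phi)*Z); y=ey if not flip else -ey
    return R.from_matrix(np.c_[np.cross(y,z),y,z]).as_quat()
def wp(phi,r,a=None):
    ex,ey=frame(A if a is None else a); return HUB+r*(np.sin(phi)*ex+np.cos(phi)*Z)
def down(yaw): # tool y at yaw+90deg, tool x opposite heading (camera behind)
    return (R.from_euler("z",yaw)*R.from_quat([0,1,0,0])).as_quat()
E
python3 - <<'E'
from h import *
for fl in (0,1):
    for d in range(-60,61,10):
        p=np.radians(d); o=[]
        for r in (.0923,.2):
            j=robot.ik(wp(p,r),wq(p,fl)); o.append(None if j is None else np.round(j,2))
        print(fl,d,o)
print(wq(0,0),down(A))
E
```

```text
0 -60 [None, None]
0 -50 [None, None]
0 -40 [array([ 0.42,  0.49, -1.07,  2.37,  1.9 ,  0.69, -0.52]), array([-0.99,  0.04,  0.54,  2.45,  1.6 ,  0.22, -0.34])]
0 -30 [array([-0.58,  0.3 ,  0.27,  2.27,  0.58,  0.1 ,  0.74]), array([-0.79,  0.07,  0.42,  2.26,  0.38,  0.34,  0.93])]
0 -20 [array([-0.41,  0.32,  0.11,  2.11,  0.13,  0.38,  1.22]), array([-0.61,  0.14,  0.31,  2.07,  0.07,  0.6 ,  1.28])]
0 -10 [array([-0.37,  0.38,  0.09,  1.95,  0.  ,  0.64,  1.36]), array([-0.47,  0.25,  0.21,  1.87, -0.02,  0.86,  1.39])]
0 0 [array([-0.29,  0.46,  0.03,  1.79, -0.02,  0.89,  1.39]), array([-0.34,  0.36,  0.09,  1.68, -0.04,  1.1 ,  1.41])]
0 10 [array([-0.24,  0.55, -0.02,  1.64, -0.02,  1.12,  1.4 ]), array([-0.26,  0.5 ,  0.02,  1.48, -0.04,  1.34,  1.42])]
0 20 [array([-0.2 ,  0.66, -0.06,  1.48, -0.03,  1.35,  1.4 ]), array([-0.22,  0.64, -0.02,  1.27, -0.04,  1.57,  1.42])]
0 30 [array([-0.18,  0.77, -0.09,  1.32, -0.03,  1.56,  1.4 ]), array([-0.19,  0.79, -0.06,  1.06, -0.04,  1.8 ,  1.41])]
0 40 [array([-0.16,  0.89, -0.11,  1.17, -0.03,  1.77,  1.39]), array([-0.17,  0.96
[... 753 characters left out ...]
, -0.36,  1.14, -1.4 ])]
1 10 [array([-0.72,  0.67,  0.77,  1.66, -0.47,  1.2 , -1.3 ]), array([-0.72,  0.61,  0.81,  1.5 , -0.41,  1.4 , -1.36])]
1 20 [array([-0.66,  0.78,  0.78,  1.5 , -0.48,  1.43, -1.29]), array([-0.63,  0.76,  0.81,  1.3 , -0.46,  1.65, -1.33])]
1 30 [array([-0.61,  0.9 ,  0.79,  1.35, -0.49,  1.66, -1.28]), array([-0.55,  0.91,  0.82,  1.09, -0.5 ,  1.89, -1.32])]
1 40 [array([-0.56,  1.02,  0.8 ,  1.2 , -0.51,  1.87, -1.27]), array([-0.35,  0.99,  0.42,  0.85, -0.33,  2.06, -1.52])]
1 50 [array([-0.51,  1.13,  0.79,  1.05, -0.51,  2.07, -1.27]), None]
1 60 [None, None]
[-0.03707974  0.99931231  0.         -0.        ] [-0.03707974  0.99931231  0.          0.        ]
```

```bash
python3 - <<'E'
from h import *
p=robot.get_tool_pos(); robot.move_linear([p[0],p[1],.42],velocity=.3)
robot.goto([.56,.15,.42],down(A))
im=robot.capture("wrist");cv2.imwrite("pics/wr1.png",im[:,:,::-1])
c=robot.calibration("wrist"); np.save("cal1.npy",c,allow_pickle=True); print(robot.get_t(),robot.get_tool_pos())
E
```

```text
3.0083 [0.55985726 0.15145859 0.41980103]
```

View pics/wr1.png

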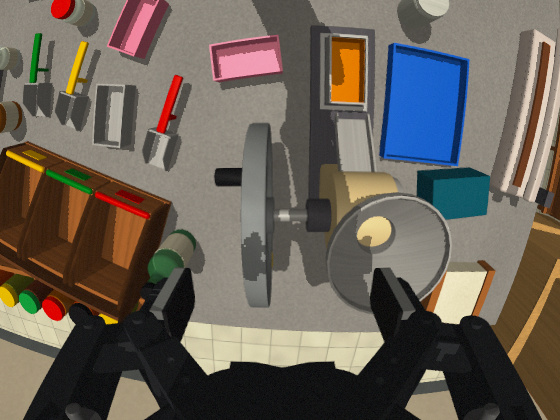

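```bash
python3 - <<'E'
from h import *
im=cv2.imread("pics/wr1.png");c=np.load("cal1.npy",allow_pickle=True).item()
crop(im,200,110,340,320,3,"pics/c6.png"); crop(im,300,20,480,180,4.4,"pics/c7.png")
print(proj("wrist",[HUB+[0,0,.12]],c),proj("wrist",[HUB],c))
E
```

```text
[[251.40490827 258.13984253]] [[259.33474678 216.24687841]]
```

View pics/c6.png

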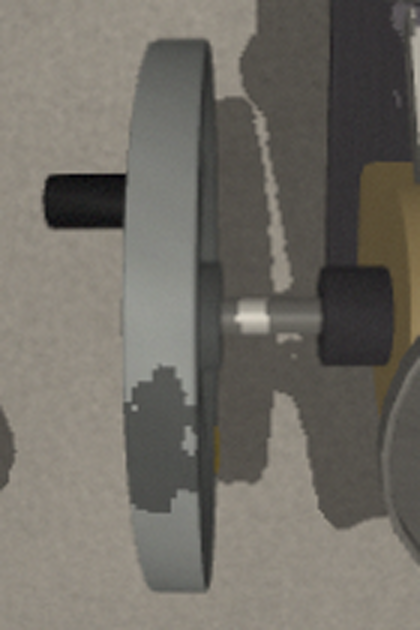

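View pics/c7.png

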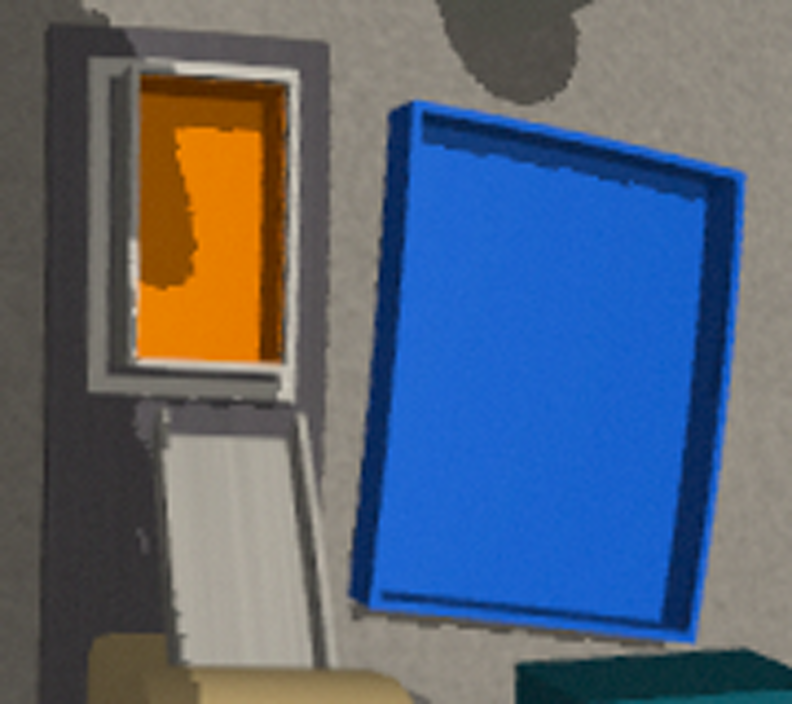

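```bash
python3 - <<'E'
from h import *
c=np.load("cal1.npy",allow_pickle=True).item()
print(onz("wrist",[(241.7,258),(265.8,258)],.28,c))
p=np.array([(88,60),(300,68),(295,402),(88,392)])/4.4+[300,20]
print(onz("wrist",p,.02,c))
# plate left & right edges z=.012, front
p=np.array([(48,27),(330,42),(40,600)])/4.4+[300,20]
print(onz("wrist",p,.012,c))
p=np.array([(415,102),(745,175),(695,640),(358,605)])/4.4+[300,20]
print("tray",onz("wrist",p,.03,c))
E
```

```text
[[0.62669004 0.11745103 0.28      ]
 [0.62466133 0.14105426 0.28      ]]
[[0.35484521 0.19868186 0.02      ]
 [0.34635848 0.2795835  0.02      ]
 [0.47743993 0.28910553 0.02      ]
 [0.48268074 0.20901307 0.02      ]]
[[0.34137908 0.18342187 0.012     ]
 [0.33155285 0.29284801 0.012     ]
 [0.5652395  0.19891518 0.012     ]]
tray [[0.35411699 0.3232473  0.03      ]
 [0.35174068 0.47208435 0.03      ]
 [0.54892337 0.47598121 0.03      ]
 [0.5523441  0.32139638 0.03      ]]
```

```bash
sed -i 's/^A=.*/A=np.radians(4.4); HUB=np.array([.626,.129,.16])/' h.py
cat >> h.py <<'E'
RG=.0923
def stroke(f0,f1,n=None,v=.08,close=True,release=True):
    f0,f1=np.radians([f0,f1]); robot.goto(wp(f0,.165),wq(f0)); 
    robot.move_linear(wp(f0,RG),velocity=.12)
    robot.set_gripper(.01); w=robot.get_width()
    print("grip w",w,"F",np.round(robot.get_contact_force(),1), np.round(robot.get_ft_torque(),2))
    n=n or max(1,int(np.ceil(abs(f1-f0)/np.radians(8)))); mx=0
    for f in np.linspace(f0,f1,n+1)[1:]:
        robot.move_linear(wp(f,RG),velocity=v,rotation=wq(f)); mx=max(mx,np.linalg.norm(robot.get_contact_force()))
    print("maxF",mx,"w",robot.get_width(),"t",robot.get_t())
    if release:
        robot.set_gripper(.06); robot.move_linear(wp(f1,.165),velocity=.2)
E
python3 - <<'E'
from h import *
robot.set_gripper(.06)
stroke(42,-19)
im=robot.capture("side");cv2.imwrite("pics/side1.png",im[:,:,::-1]); crop(im[:,:,::-1],170,100,350,240,4.4,"pics/c8.png"); print(robot.get_t())
E
```

```text
grip w 0.023226343724415493 F [ 1.8 -0.5  2.1] [-0.22 -0.62  0.23]
maxF 15.321781536819207 w 0.022878545356739482 t 7.925
8.9333
```

View pics/c8.png

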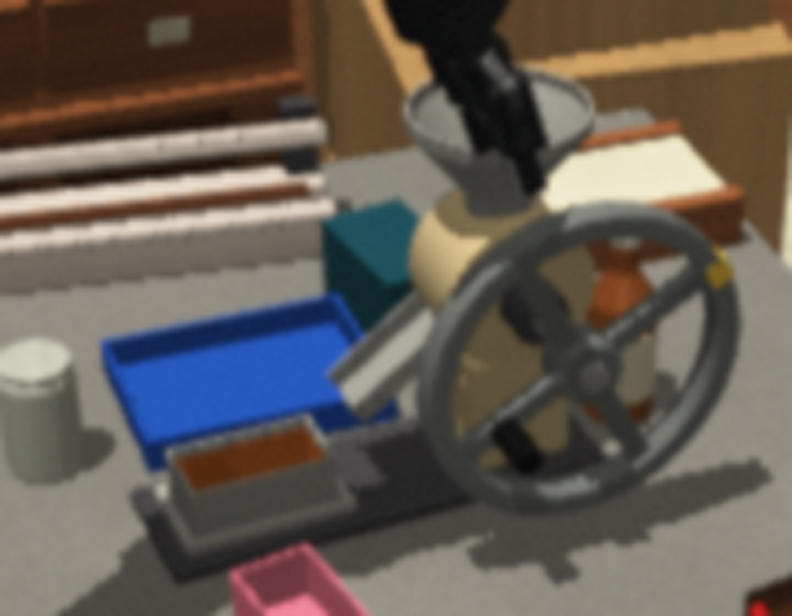

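```bash
cat >> h.py <<'E'
def ang(name,px,off=-.012,cal=None):
    C,d=rays(name,px,cal); ex,ey=frame(A); P0=HUB+off*ey
    P=C+d*(((P0-C)@ey)/(d@ey))[:,None]; r=P-HUB
    return np.c_[np.degrees(np.arctan2(r@ex,r[:,2])),np.hypot(r@ex,r[:,2])]
E
python3 - <<'E'
from h import *
def blob(fn):
    im=cv2.imread(fn);h=cv2.cvtColor(im,cv2.COLOR_BGR2HSV)
    m=cv2.inRange(h,np.array((18,130,90)),np.array((32,255,255)));m[:,:315]=0;m[:,350:]=0;m[:130]=0;m[220:]=0
    n,l,s,c=cv2.connectedComponentsWithStats(m)
    for i in range(1,n):
        if s[i,4]>3: print(fn,s[i],c[i],ang("side",[c[i]]))
blob("pics/side0.png");blob("pics/side1.png")
E
```

```text
pics/side0.png [328 190   5   5  19] [330.15789474 192.10526316] [[1.21324418e+02 1.09880940e-01]]
pics/side1.png [331 156   5   9  29] [333.10344828 160.86206897] [[59.33781559  0.1113299 ]]
```

```bash
python3 - <<'E'
from h import *
stroke(42,-17.3)
robot.goto([.54,.16,.44],down(A))
c=robot.calibration("wrist");im=robot.capture("wrist")[:,:,::-1];cv2.imwrite("pics/wr2.png",im);np.save("cal2.npy",c,allow_pickle=True)
s=robot.capture("side")[:,:,::-1];cv2.imwrite("pics/side2.png",s);t=robot.capture("top")[:,:,::-1];cv2.imwrite("pics/top2.png",t)
crop(im,200,110,340,320,3,"pics/c9.png"); crop(s,200,100,360,230,5,"pics/c10.png")
u=proj("wrist",[HUB+[0,0,.12]],c)[0]; print(u,proj("side",[HUB+[0,0,.12]]),robot.get_t())
E
```

```text
grip w 0.023142602974103844 F [ 1.2 -1.6  2.8] [-0.24 -0.71  0.23]
maxF 14.850591878970727 w 0.023050474810514632 t 13.8333
[246.23929937 266.90227276] [[303.55503241 147.16708108]] 15.5917
```

View pics/c9.png

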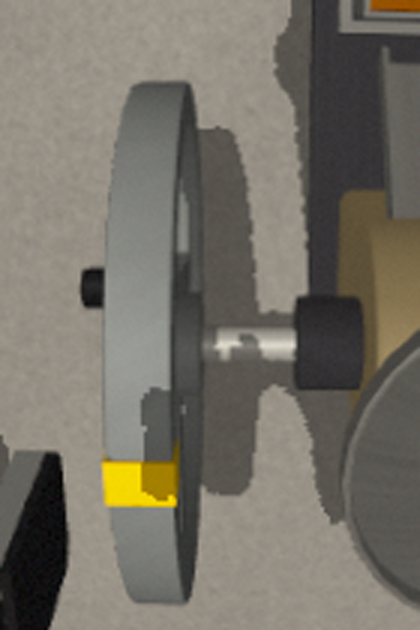

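View pics/c10.png

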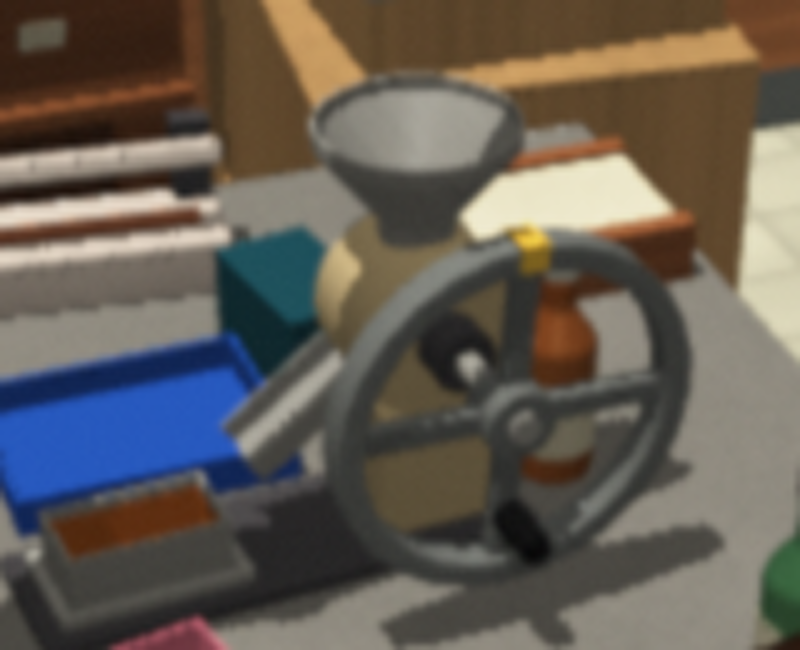

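View pics/wr2.png

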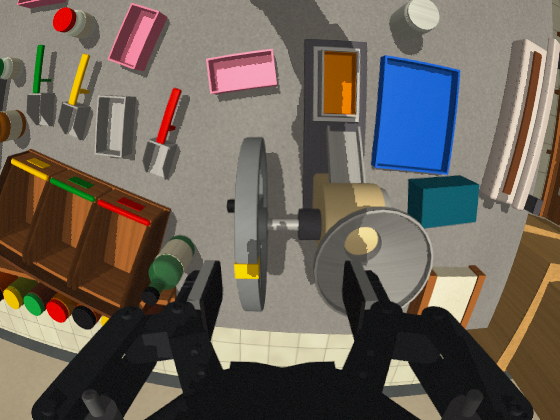

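```bash
python3 - <<'E'
from h import *
c=np.load("cal2.npy",allow_pickle=True).item();c1=np.load("cal1.npy",allow_pickle=True).item()
pm=[(246.5,110+459.5/3),(246.5,110+505.5/3)]
P=onz("wrist",pm,.28,c);print(P, P.mean(0))
print("axle",onz("wrist",[(200+235/3,110+342/3),(200+285/3,110+344/3)],.16,c),"img1",onz("wrist",[(200+250/3,110+316/3)],.16,c1))
# rim ends in image: back & front silhouettes, proj for hub x
ex,ey=frame(A)
for dx in(-.004,0,.004):
    Q=[HUB+dx*ex+.12*(np.sin(t)*ex+np.cos(t)*Z) for t in np.linspace(0,6.28,200)]
    q=proj("wrist",Q,c);print(dx,q[:,1].min(),q[:,1].max())
print("meas rows",110+81/3,110+604/3)
s=cv2.imread("pics/side2.png");h=cv2.cvtColor(s,cv2.COLOR_BGR2HSV);m=cv2.inRange(h,np.array((18,130,90)),np.array((32,255,255)));m[:,:290]=0;m[:,320:]=0;m[:140]=0;m[165:]=0
ys,xs=np.nonzero(m);print(xs.mean(),ys.mean(),ang("side",[(xs.mean(),ys.mean())],0),ang("side",[(xs.mean(),ys.mean())],-.012), ang("side",[(200+533/5,100+262/5),(200+523/5,100+425/5)],-.012))
E
```

```text
[[0.62147359 0.12914206 0.28      ]
 [0.64032644 0.12968365 0.28      ]] [0.63090002 0.12941286 0.28      ]
axle [[0.62135392 0.16118796 0.16      ]
 [0.62057829 0.18436455 0.16      ]] img1 [[0.62231104 0.1584724  0.16      ]]
-0.004 135.40728019002825 310.0427336786239
0 138.36708230007986 312.42966250671464
0.004 141.32112129466776 314.80587653947697
meas rows 137.0 311.33333333333337
305.9433962264151 149.50943396226415 [[4.19863586 0.11064222]] [[0.81082429 0.11818029]] [[2.21880875e+00 1.08105464e-01]
 [1.58408515e+02 4.91616543e-03]]
```

```bash
sed -i 's/HUB=np.array(\[.626,/HUB=np.array([.6243,/' h.py; python3 - <<'E'
from h import *
stroke(3,0.2,n=1,v=.04)
robot.move_linear([.52,.14,.44],velocity=.35,rotation=down(A))
c=robot.calibration("wrist");im=robot.capture("wrist")[:,:,::-1];cv2.imwrite("pics/wr3.png",im);np.save("cal3.npy",c,allow_pickle=True)
s=robot.capture("side")[:,:,::-1];cv2.imwrite("pics/side3.png",s)
crop(im,200,110,340,320,3,"pics/c11.png")
print(robot.get_t(),robot.get_tool_pos())
h=cv2.cvtColor(im,cv2.COLOR_BGR2HSV);m=cv2.inRange(h,np.array((20,150,100)),np.array((32,255,255)));m[:,:200]=0;m[:,300:]=0;m[:200]=0
ys,xs=np.nonzero(m);print(xs.min(),xs.max(),ys.min(),ys.max(),onz("wrist",[(xs.min()+4,ys.min()-.5),(xs.min()+4,ys.max()+.5)],.28,c))
h=cv2.cvtColor(s,cv2.COLOR_BGR2HSV);m=cv2.inRange(h,np.array((18,130,90)),np.array((32,255,255)));m[:,:290]=0;m[:,320:]=0;m[:140]=0;m[165:]=0
ys,xs=np.nonzero(m);print(ang("side",[(xs.mean(),ys.mean())],-.008))
E
```

```text
grip w 0.022748418234334763 F [-0.4 -2.4  5.5] [-0.37  0.12 -0.04]
maxF 5.928354884092623 w 0.023092737987068162 t 17.6917
19.3417 [0.51947135 0.13995051 0.43801117]
251 275 270 290 [[0.60865866 0.11902069 0.28      ]
 [0.63539757 0.12008491 0.28      ]]
[[-0.11999301  0.11648057]]
```

View pics/c11.png

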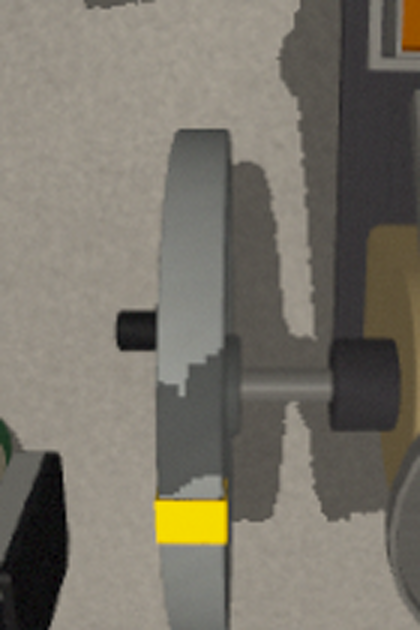

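View pics/wr3.png

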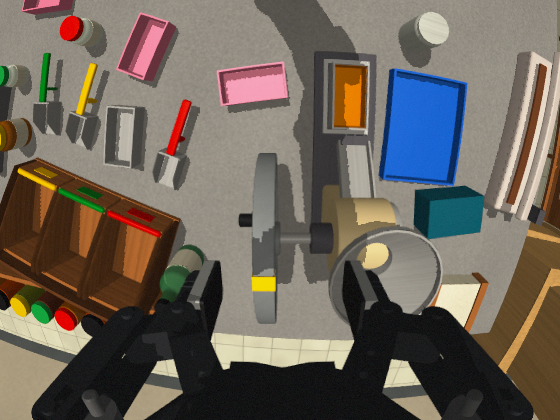

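```bash
python3 - <<'E'
from h import *
c=np.load("cal3.npy",allow_pickle=True).item()
print(onz("wrist",[(254,110+500/3),(254,110+544/3)],.28,c).mean(0),onz("wrist",[(200+260/3,110+383/3)],.16,c))
E
```

```text
[0.62712848 0.11866705 0.28      ] [[0.62144248 0.15536971 0.16      ]]
```

```bash
cat >> h.py <<'E'
def look(n,name="wrist"):
    robot.dwell(.15); c=robot.calibration(name);im=robot.capture(name)[:,:,::-1].copy();cv2.imwrite(f"pics/{n}.png",im);np.save(f"{n}.npy",c,allow_pickle=True);return im,c
def load(n): return cv2.imread(f"pics/{n}.png"),np.load(f"{n}.npy",allow_pickle=True).item()
E
python3 - <<'E'
from h import *
robot.set_gripper(.085)
robot.goto([.405,.242,.20],down(A))
im,c=look("pk1"); print(robot.get_t(),robot.get_tool_pos())
E
```

```text
21.0167 [0.40647298 0.24214053 0.20099745]
```

View pics/pk1.png

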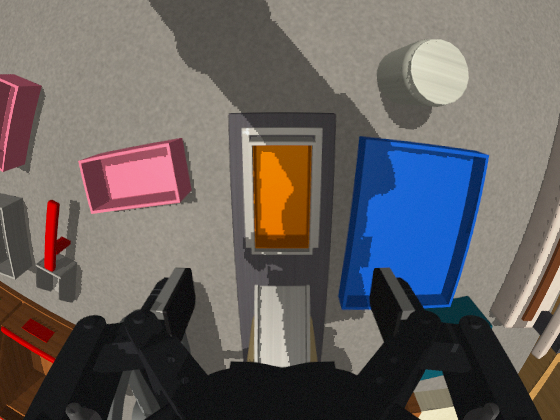

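```bash
python3 - <<'E'
from h import *
im,c=load("pk1")
crop(im,220,105,345,265,4.5,"pics/c12.png")
E
```

```text
(no output)
```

View pics/c12.png

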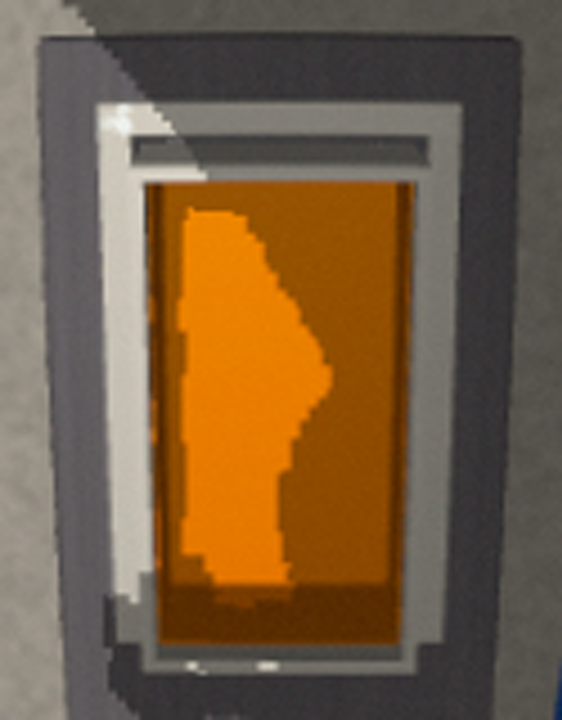

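```bash
python3 - <<'E'
from h import *
im,c=load("pk1")
f=lambda p,z:onz("wrist",np.array(p)/4.5+[220,105],z,c)
print("frame front",f([(97,103),(463,103)],.02)); print("back sides",f([(107,590),(444,642)],.02))
print("plate front",f([(39,40),(520,40)],.012))
b=f([(132,166),(430,166),(142,672),(416,672)],.057);print("box",b,b.mean(0))
E
```

```text
frame front [[0.3526983  0.19862386 0.02      ]
 [0.34665424 0.27920611 0.02      ]]
back sides [[0.46887007 0.20582317 0.02      ]
 [0.47671038 0.28891816 0.02      ]]
plate front [[0.33964935 0.18365535 0.012     ]
 [0.33153203 0.29187212 0.012     ]]
box [[0.36154154 0.21053946 0.057     ]
 [0.35715545 0.26899891 0.057     ]
 [0.4714334  0.21760797 0.057     ]
 [0.46696966 0.2776098  0.057     ]] [0.41427501 0.24368903 0.057     ]
```

```bash
sed -i 's/^A=np.radians(4.4)/A=np.radians(4.3); PK=np.array([.4147,.2438])/' h.py; python3 - <<'E'
from h import *
ex,ey=frame(A); g=PK-.010*ex[:2]
robot.move_linear([*g,.08],velocity=.2,rotation=down(A))
hit=robot.move_linear([*g,.025],velocity=.06,contact_N=12); print(hit,robot.get_tool_pos())
robot.set_gripper(.04); print(robot.get_width(),robot.get_contact_force(),robot.get_tool_pos())
robot.move_linear([*g,.15],velocity=.12); print(robot.get_width(),robot.get_contact_force())
im,c=look("pk2");print(robot.get_t())
E
```

```text
False [0.40489231 0.24308193 0.0251722 ]
0.05874298548710496 [-0.15867389 -0.87364516  5.58195901] [0.40487349 0.24312354 0.02557732]
0.059061687239818784 [-0.6194016   0.00129302 -1.05245141]
24.5833
```

View pics/pk2.png

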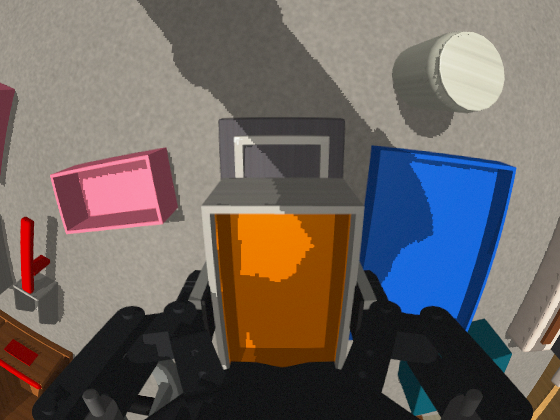

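```bash
python3 - <<'E'
from h import *
q=down(np.radians(.5))
robot.move_linear([.44,.398,.15],velocity=.25,rotation=q)
robot.move_linear([.44,.398,.05],velocity=.2)
hit=robot.move_linear([.44,.398,.016],velocity=.05,contact_N=5); print(hit,robot.get_tool_pos())
robot.set_gripper(.078); robot.move_linear([.44,.398,.16],velocity=.25)
robot.goto([*(PK-.02),.22],down(A))
im,c=look("pk3");t,_=look("top3","top");print(robot.get_t(),robot.get_contact_force())
crop(im,200,60,360,260,3.0,"pics/c13.png");
E
```

```text
True [0.43946254 0.3978442  0.01765909]
28.8833 [-0.3746285  -0.77600216 -0.11726355]
```

View pics/pk3.png

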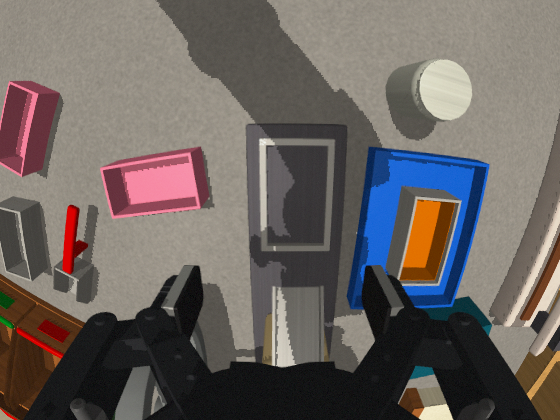

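View pics/c13.png

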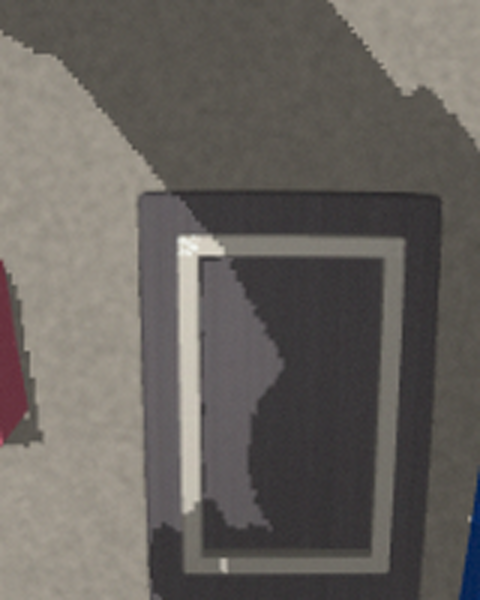

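View pics/top3.png

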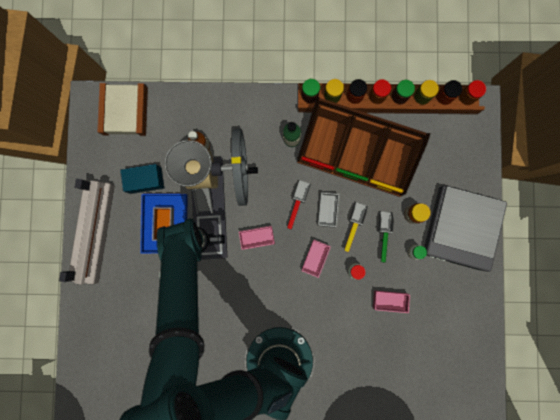

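```bash
python3 - <<'E'
from h import *
im,c=load("pk3")
P=onz("wrist",np.array([(178,236),(405,238),(389,573),(184,573)])/3+[200,60],.02,c);print(P,P.mean(0))
d=P[2]+P[3]-P[0]-P[1];print(np.degrees(np.arctan2(d[1],d[0]))); d=P[1]+P[2]-P[0]-P[3];print(np.degrees(np.arctan2(-d[0],d[1])))
# clean box, approx from top at z=.045
print(onz("top",[(328,208)],.045))
robot.move_linear([.42,.1,.28],velocity=.4)
robot.goto([.46,-.145,.25],down(0))
im,c=look("cb1");print(robot.get_t())
E
```

```text
[[0.35293654 0.19900963 0.02      ]
 [0.34692819 0.27884002 0.02      ]
 [0.47678588 0.28884843 0.02      ]
 [0.48269712 0.20872008 0.02      ]] [0.41483693 0.24385454 0.02      ]
4.343462202282186
4.261611970508881
[[ 0.50770913 -0.15482104  0.045     ]]
30.5667
```

View pics/cb1.png

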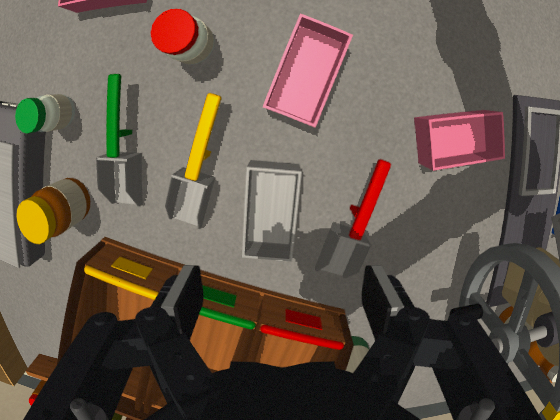

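```bash
python3 - <<'E'
from h import *
im,c=load("cb1")
crop(im,230,150,320,270,6,"pics/c14.png")
crop(im,70,60,400,360,2.4,"pics/c15.png")
E
```

```text
(no output)
```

View pics/c14.png

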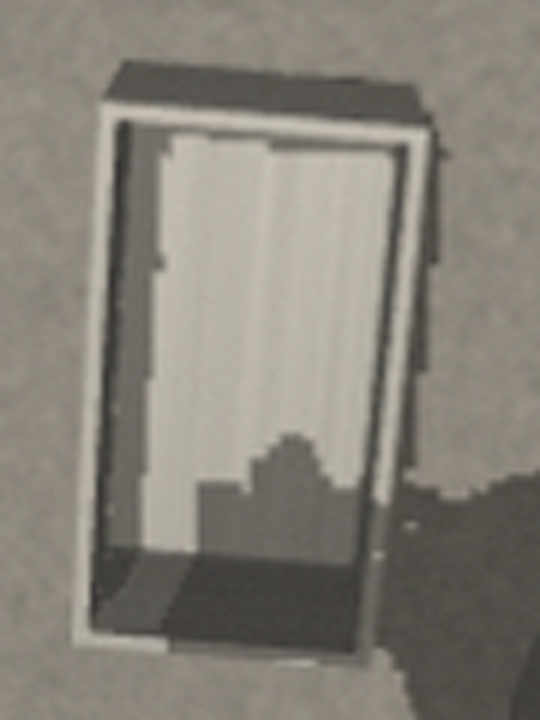

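View pics/c15.png

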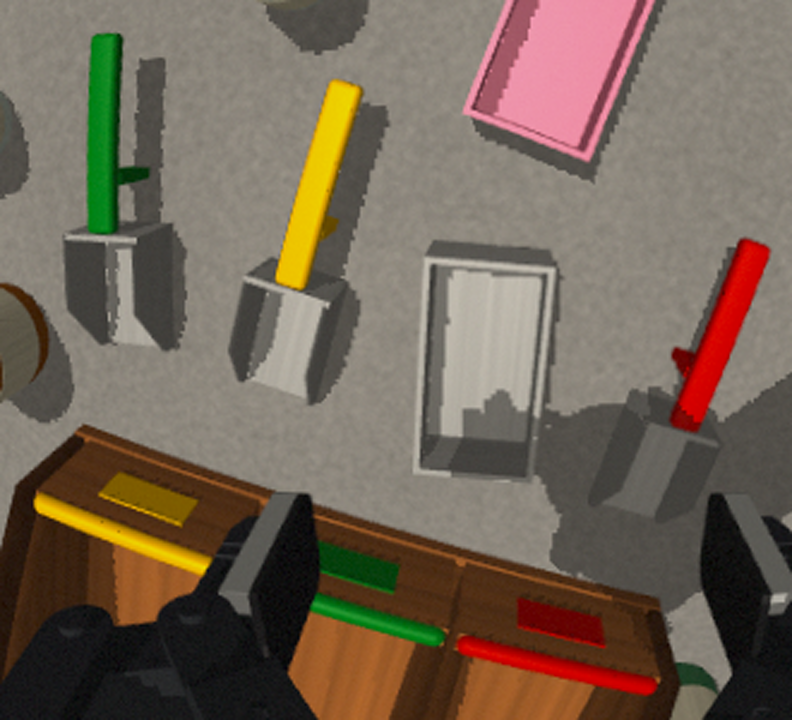

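```bash
python3 - <<'E'
from h import *
im,c=load("cb1")
P=onz("wrist",np.array([(102,102),(433,127),(372,663),(73,640)])/6+[230,150],.045,c);print(P,P.mean(0))
d=P[2]+P[3]-P[0]-P[1];a1=np.degrees(np.arctan2(d[1],d[0])); d=P[1]+P[2]-P[0]-P[3];a2=np.degrees(np.arctan2(-d[0],d[1]));print(a1,a2)
a=np.radians((a1+a2)/2);o=P.mean(0);ex,ey=frame(a)
S=onz("wrist",np.array([(590,500),(640,390),(672,350),(690,350)])/2.4+[70,60],.03,c)-o
print("scoop pts in box frame",np.c_[S@ex,S@ey])
E
```

```text
[[ 0.44747357 -0.18037495  0.045     ]
 [ 0.45204117 -0.12013925  0.045     ]
 [ 0.56113359 -0.12975439  0.045     ]
 [ 0.55642535 -0.18971206  0.045     ]] [ 0.50426842 -0.15499516  0.045     ]
-4.967624417731761 -4.41301536749628
scoop pts in box frame [[ 0.07140361  0.06245779]
 [ 0.0070281   0.07986115]
 [-0.01534382  0.09304087]
 [-0.0161385   0.10225279]]
```

```bash
cat > pl.py <<'E'
from h import *
o=np.array([.5043,-.1550]);a=np.radians(-4.7);g=o-.012*frame(a)[0][:2]
ex,ey=frame(A);pt=PK-.012*ex[:2]
E
python3 - <<'E'
from pl import *
for w,q in (([*g,.18],down(a)),([.43,-.10,.18],down(0)),([.405,.1,.18],down(A)),([*pt,.18],down(A)),([*pt,.027],down(A))):
    print(robot.ik(w,q))
E
```

```text
[-0.29411412  0.49159979  0.69607744  2.14163208 -0.50611443  0.67430453
  2.23815021]
[-0.40283558  0.39526958  0.68660466  2.29316226 -0.45772826  0.58519048
  2.20522951]
[-0.87910506  0.36102526  0.67484454  2.34103985 -0.43140754  0.55598687
  1.78205302]
[-1.16086446  0.43309533  0.69070671  2.23524792 -0.47878872  0.61916448
  1.52855067]
[-0.82433436  0.67053718  0.25261662  2.30292364 -0.71047015  0.24045167
  1.71713345]
```

```bash
python3 - <<'E'
from pl import *
robot.set_gripper(.078)
robot.goto([*g,.12],down(a)); robot.move_linear([*g,.06],velocity=.2)
print(robot.move_linear([*g,.015],velocity=.06,contact_N=12),robot.get_tool_pos())
robot.set_gripper(.04);print(robot.get_width(),robot.get_tool_pos())
robot.move_linear([*g,.18],velocity=.2)
robot.move_linear([.43,-.10,.18],velocity=.3,rotation=down(0))
robot.move_linear([.405,.1,.18],velocity=.3,rotation=down(A))
robot.move_linear([*pt,.15],velocity=.3)
im,c=look("pk4");print(robot.get_width(),robot.get_contact_force(),robot.get_t(),robot.get_tool_pos())
E
```

```text
False [ 0.49235616 -0.154201    0.01500974]
0.05920223757792818 [ 0.49258414 -0.15428775  0.01562113]
0.05946350719392226 [-0.41299886  0.06340616 -1.32564825] 36.1 [0.40312156 0.2408868  0.15032277]
```

View pics/pk4.png

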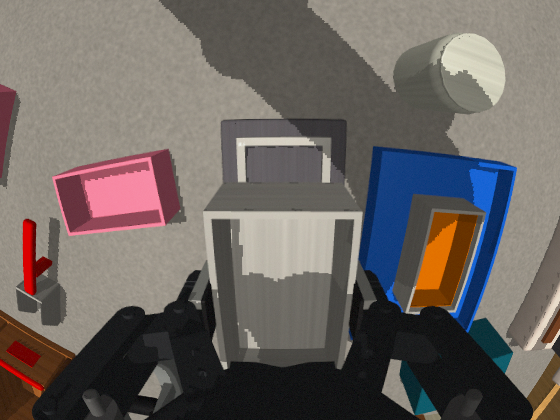

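```bash
python3 - <<'E'
from pl import *
im,c=load("pk4"); crop(im,195,170,370,380,3.5,"pics/c16.png")
P=onz("wrist",[(205.5,211),(361,211)],.1807,c);print(P,pt,robot.get_tool_pos(),robot.get_ee_rot(),down(A))
m=P.mean(0)[:2]+.055*ex[:2]; print("box centre",m,"vs PK",PK,"delta from tcp in mill frame",(m-robot.get_tool_pos()[:2])@ex[:2],(m-robot.get_tool_pos()[:2])@ey[:2], np.degrees(np.arctan2(-(P[1]-P[0])[0],(P[1]-P[0])[1])))
E
```

```text
[[0.36169551 0.20968837 0.1807    ]
 [0.35762555 0.2675099  0.1807    ]] [0.40273378 0.24290026] [0.40312156 0.2408868  0.15032277] [-3.55135416e-02  9.99369186e-01 -9.80278257e-05  8.93216820e-05] [-0.03751577  0.99929604  0.          0.        ]
box centre [0.41450572 0.24272297] vs PK [0.4147 0.2438] delta from tcp in mill frame 0.011489781589282494 0.0009774322368582729 4.026312175226597
```

View pics/c16.png

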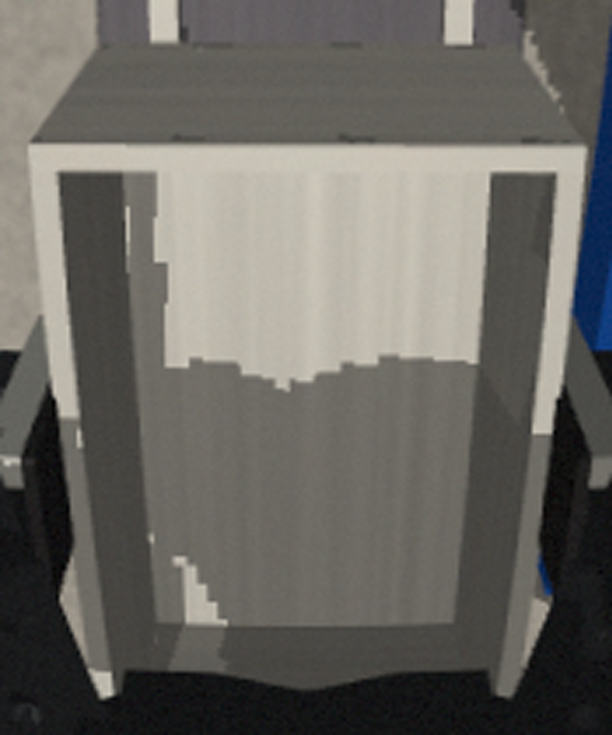

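```bash
python3 - <<'E'
from pl import *
want=PK-.0115*ex[:2]-.0005*ey[:2]
robot.move_linear([*want,.07],velocity=.15,rotation=down(A)); robot.dwell(.4)
e=want-robot.get_tool_pos()[:2]; print("err",e)
cmd=want+e
robot.move_linear([*cmd,.045],velocity=.05); robot.dwell(.3); print(want-robot.get_tool_pos()[:2])
hit=robot.move_linear([*cmd,.0255],velocity=.03,contact_N=6); print(hit,robot.get_tool_pos(),robot.get_contact_force())
im,c=look("pk5");print(robot.get_t())
E
```

```text
err [-0.00013714 -0.00025097]
[3.53051075e-05 1.47957851e-04]
True [0.40297692 0.24216319 0.02760392] [-0.33153261  0.53182105  6.87008371]
38.9083
```

View pics/pk5.png

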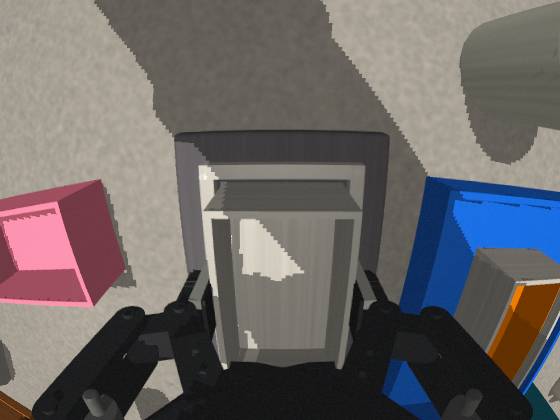

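```bash
python3 - <<'E'
from pl import *
robot.set_gripper(.078); p=robot.get_tool_pos()
robot.move_linear([p[0],p[1],.2],velocity=.2)
im,c=look("pk6"); crop(im,220,105,345,265,4.5,"pics/c17.png")
robot.move_linear([.41,.1,.26],velocity=.4)
robot.goto([.50,-.2,.27],down(np.radians(-18)))
im,c=look("sc1");s,_=look("side4","side");print(robot.get_t())
E
```

```text
42.575
```

View pics/c17.png

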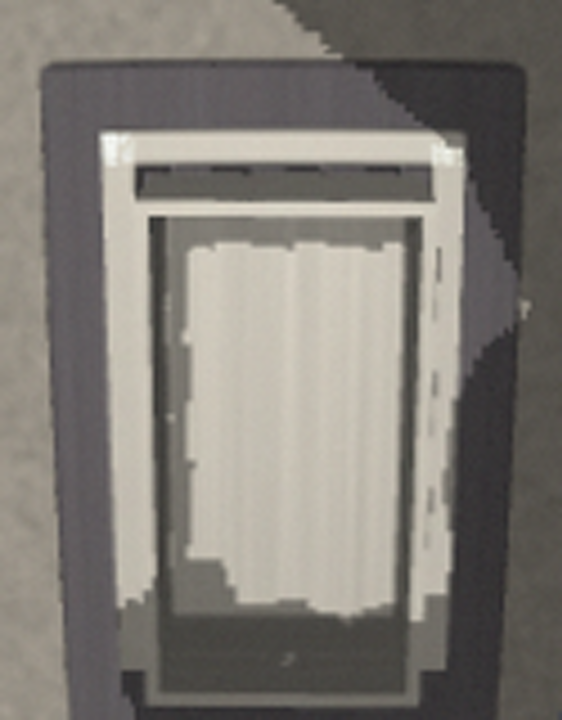

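View pics/sc1.png

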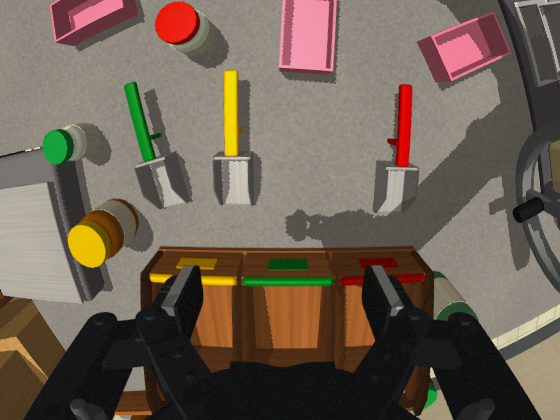

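View pics/side4.png

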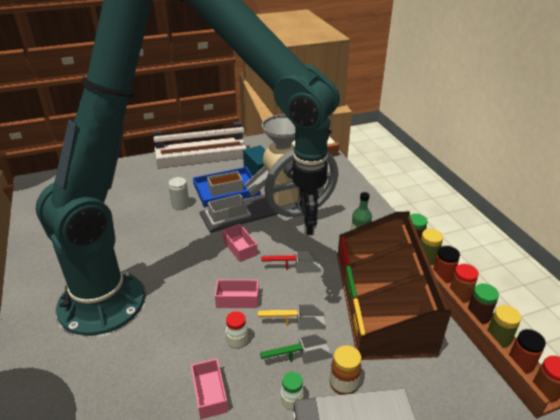

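```bash
cat >> h.py <<'E'
COL={"red":[((0,150,70),(6,255,255)),((174,150,70),(180,255,255))],"yellow":[((20,150,90),(32,255,255))],"green":[((50,120,45),(78,255,255))]}
def cmask(im,col):
    h=cv2.cvtColor(im,cv2.COLOR_BGR2HSV);m=0
    for lo,hi in COL[col]: m=m|cv2.inRange(h,np.array(lo),np.array(hi))
    return m
def wrects(im,cal,col,z,name="wrist",amin=60):
    out=[]
    for ct in cv2.findContours(cmask(im,col),cv2.RETR_EXTERNAL,cv2.CHAIN_APPROX_NONE)[0]:
        if cv2.contourArea(ct)<amin: continue
        px=ct[:,0].astype(float); W=onz(name,px,z,cal)[:,:2]
        (c,(w,h),a)=cv2.minAreaRect((W*1000).astype(np.float32))
        b=cv2.boxPoints(((c),(w,h),a)); e=b[1]-b[0] if np.linalg.norm(b[1]-b[0])>np.linalg.norm(b[2]-b[1]) else b[2]-b[1]
        if e[0]<0: e=-e
        out.append((px.mean(0).round(),np.round(c,1),round(max(w,h),1),round(min(w,h),1),round(float(np.degrees(np.arctan2(e[1],e[0]))),2)))
    return out
E
python3 - <<'E'
from h import *
im,c=load("sc1")
for col in COL:
    for r in wrects(im,c,col,.044): print(col,"z44",*r)
    for r in wrects(im,c,col,.084): 
        if r[0][1]>240: print(col,"z84",*r)
crop(im,100,60,440,330,2.3,"pics/c18.png")
E
```

```text
red z44 [352. 280.] [ 665.2 -152.8] 32.0 14.1 70.35
red z44 [409. 277.] [690.  -73.9] 49.4 14.6 68.64
red z44 [377. 262.] [ 651.5 -112. ] 58.7 15.1 70.05
red z44 [403. 126.] [483.9 -47.6] 98.6 29.2 -17.46
red z44 [177.  23.] [ 288.8 -256.5] 55.6 50.7 24.53
red z84 [352. 280.] [ 638.8 -154.9] 28.5 12.6 70.35
red z84 [409. 277.] [660.9 -84.6] 44.1 13.0 68.64
red z84 [377. 262.] [ 626.6 -118.6] 52.3 13.5 70.04
yellow z44 [217. 280.] [ 610.4 -322.1] 48.5 14.1 73.94
yellow z44 [160. 277.] [ 584.4 -400. ] 36.3 14.6 75.52
yellow z44 [197. 263.] [ 577.2 -341.3] 56.6 17.0 72.01
yellow z44 [ 89. 243.] [ 505.7 -490.1] 80.4 66.7 -69.52
yellow z44 [231. 113.] [ 415.  -228.6] 99.0 19.9 -19.12
yellow z84 [217. 280.] [ 589.9 -305.9] 43.2 12.6 73.94
yellow z84 [160. 277.] [ 566.8 -375.3] 32.3 13.0 75.52
yellow z84 [197. 263.] [ 560.4 -323. ] 50.5 15.1 72.01
yellow z84 [ 89. 243.] [ 496.6 -455.6] 71.7 59.5 -69.52
green z44 [430. 396.] [990.7 -51.8] 80.7 24.2 -10.2
green z44 [288. 281.] [ 638.6 -233.4] 122.1 13.1 71.96
green z44 [288. 265.] [ 614.4 -226.5] 50.4 13.3 71.99
green z44 [ 57. 146.] [ 363.5 -471.9] 58.4 46.7 76.46
green z44 [141. 123.] [ 383.4 -332.4] 98.3 31.2 -4.87
green z84 [430. 396.] [928.9 -64.9] 71.9 21.6 -10.2
green z84 [288. 281.] [ 615.1 -226.8] 108.8 11.7 71.96
green z84 [288. 265.] [ 593.5 -220.6] 44.9 11.9 71.99
```

View pics/c18.png

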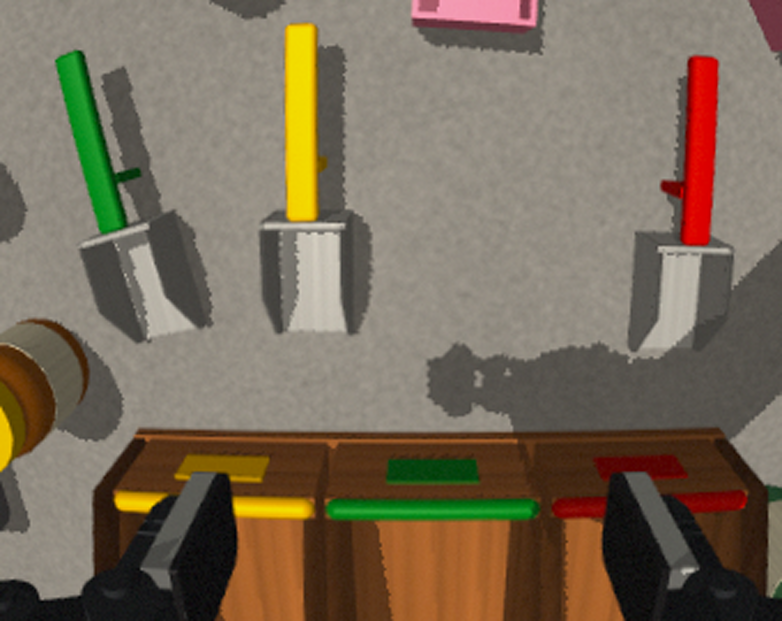

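```bash
cat >> h.py <<'E'
def handle(im,cal,col,near,name="wrist",k=9):
    m=cv2.morphologyEx(cmask(im,col),cv2.MORPH_OPEN,cv2.getStructuringElement(cv2.MORPH_ELLIPSE,(k,k)))
    best=None
    for ct in cv2.findContours(m,cv2.RETR_EXTERNAL,cv2.CHAIN_APPROX_NONE)[0]:
        if cv2.contourArea(ct)<150: continue
        W=onz(name,ct[:,0].astype(float),.043,cal)[:,:2]
        (c,(w,h),a)=cv2.minAreaRect((W*1000).astype(np.float32)); c=np.array(c)/1000
        if max(w,h)<70 or max(w,h)>125 or min(w,h)>30: continue
        b=cv2.boxPoints(((0,0),(w,h),a)); e=max((b[1]-b[0],b[2]-b[1]),key=np.linalg.norm); e=e*np.sign(e[0])
        r=(c,np.arctan2(e[1],e[0]),w,h)
        if best is None or np.linalg.norm(c-near)<np.linalg.norm(best[0]-near): best=r
    return best
E
python3 - <<'E'
from h import *
im,c=load("sc1")
for col,n in (("red",(.484,-.048)),("yellow",(.415,-.229)),("green",(.383,-.332))):
    r=handle(im,c,col,n); print(col,r[0],np.degrees(r[1]),r[2:])
t,ct=load("top3")
for col in COL:
    for r in wrects(t,ct,col,.084,"top",20):
        if 60<r[2]<130: print(col,*r)
E
```

```text
red [ 0.48524295 -0.04359137] -17.635832 (21.554481506347656, 98.7742691040039)
yellow [ 0.41483041 -0.2292952 ] -19.132849 (18.768110275268555, 99.24833679199219)
green [ 0.38263187 -0.33969968] -4.866211 (17.573904037475586, 98.48641967773438)
red [293. 214.] [483.7 -39.3] 94.4 15.4 -17.6
red [317. 163.] [ 649.5 -114.1] 111.3 20.8 72.09
yellow [351. 237.] [ 412.8 -225.2] 95.9 15.2 -18.13
yellow [386. 186.] [ 578.  -338.3] 109.1 18.1 72.79
green [384. 247.] [ 382.  -332.3] 91.1 15.6 -5.48
green [351. 174.] [ 613.6 -226.2] 105.6 17.1 72.72
```

```bash
cat >> h.py <<'E'
LIP={"red":np.array([.6506,-.1150]),"green":np.array([.6145,-.2266]),"yellow":np.array([.5785,-.3385])}
LY=np.radians(-17.9)
def pick(col,c,a):
    ex=frame(a)[0][:2]; g=c-.017*ex
    robot.set_gripper(.05)
    robot.goto([*g,.13],down(a)); robot.move_linear([*g,.06],velocity=.25)
    print("hit",robot.move_linear([*g,.021],velocity=.06,contact_N=8))
    robot.set_gripper(.005); print("w",robot.get_width(),robot.get_tool_pos())
    robot.move_linear([*g,.16],velocity=.2); print("w",robot.get_width(),"t",robot.get_t())
def over(col,back=.055,z=.16):
    ex=frame(LY)[0][:2]; p=LIP[col]-back*ex
    robot.goto([*p,z],down(LY)); return p
E
python3 - <<'E'
from h import *
pick("red",np.array([.4850,-.0430]),np.radians(-17.6))
p=over("red"); im,c=look("r1"); print(robot.get_t(),robot.get_tool_pos(),p)
E
```

```text
hit False
w 0.014661382992337756 [ 0.46894257 -0.03786334  0.02126051]
w 0.0149193917793103 t 46.3167
47.1417 [ 0.5967407  -0.09721894  0.1593372 ] [ 0.59826231 -0.09809539]
```

View pics/r1.png

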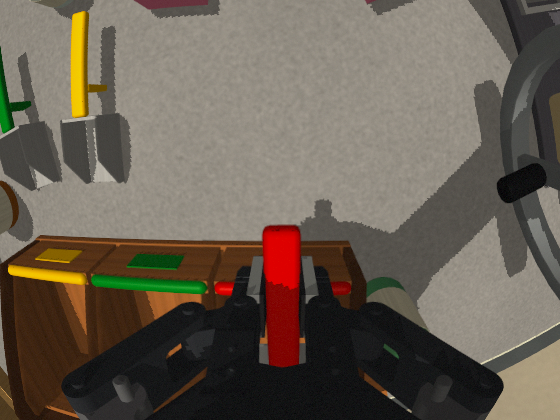

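```bash
cat >> h.py <<'E'
def rear(im,c,col):
    m=cmask(im,col); n,l,s,ce=cv2.connectedComponentsWithStats(m[:, 200:380].copy())
    # component nearest column 282 and largest
    i=max(range(1,n),key=lambda i:s[i,4] if abs(ce[i,0]+200-282)<30 else 0)
    ys,xs=np.nonzero(l==i); y0=ys.min(); sel=ys<y0+12
    px=(xs[sel].mean()+200,y0-.5); P=onz("wrist",[px],robot.get_tool_pos()[2]+.0215,c)[0]
    d=P[:2]-robot.get_tool_pos()[:2]; ex,ey=frame(LY); print("rear px",px,"in tool",d@ex[:2],d@ey[:2]); return d@ex[:2]
E
python3 - <<'E'
from h import *
im,c=load("r1"); rear(im,c,"red")
E
```

```text
rear px (np.float64(281.2566585956416), np.float64(224.5)) in tool -0.03517584249173657 -0.00022771319279919818
```

```bash
cat >> h.py <<'E'
def hang(col,back):
    ex=frame(LY)[0][:2]; p=LIP[col]-back*ex
    robot.move_linear([*p,.125],velocity=.15,rotation=down(LY)); robot.dwell(.3)
    e=p-robot.get_tool_pos()[:2]; print("err",e); p=p+e
    robot.move_linear([*p,.085],velocity=.08)
    print("hit",robot.move_linear([*p,.067],velocity=.04,contact_N=4),robot.get_tool_pos(),robot.get_contact_force())
    robot.set_gripper(.045); robot.dwell(.2)
    robot.move_linear([*p,.2],velocity=.2)
E
python3 - <<'E'
from h import *
hang("red",.053)
robot.goto([.47,-.23,.27],down(LY)); im,c=look("sc2");s,_=look("side5","side");print(robot.get_t())
crop(s,230,190,460,380,3.4,"pics/c19.png")
for col,n in (("yellow",(.415,-.229)),("green",(.383,-.332))):
    r=handle(im,c,col,n); print(col,r[0],np.degrees(r[1]),r[2:])
E
```

```text
err [-0.00042291  0.00014609]
hit True [ 0.60032864 -0.09815095  0.0695024 ] [-0.66292305  1.35649003  5.97134347]
51.5
yellow [ 0.41434241 -0.23086073] -18.403877 (16.092103958129883, 98.85261535644531)
green [ 0.38268863 -0.33888437] -5.219948 (19.312828063964844, 98.40508270263672)
```

View pics/sc2.png

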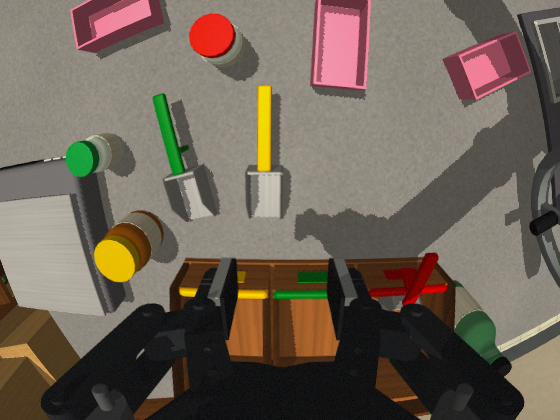

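View pics/c19.png

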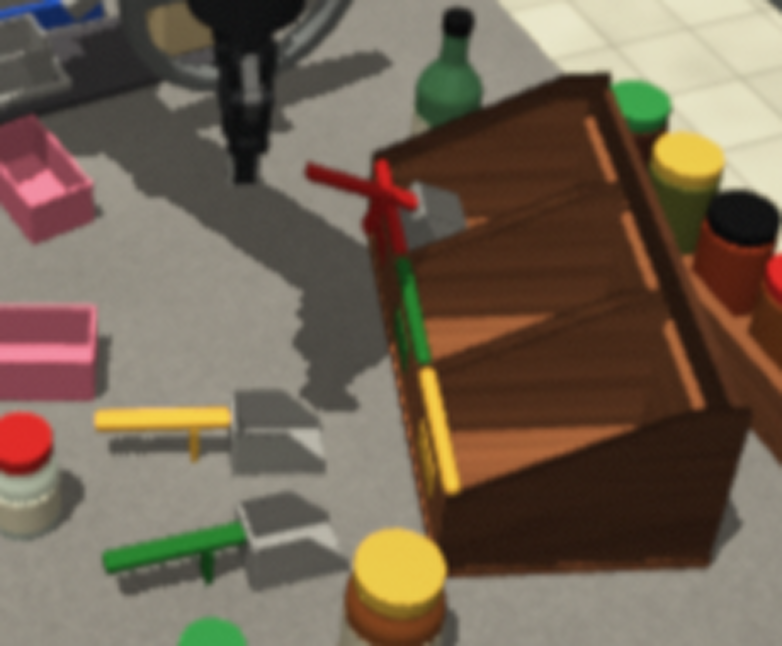

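```bash
python3 - <<'E'
from h import *
pick("yellow",np.array([.4144,-.2302]),np.radians(-18.4))
over("yellow"); im,c=look("y1"); b=rear(im,c,"yellow"); cv2.imwrite("pics/y1.png",im); print(robot.get_t())
E
```

```text
hit False
w 0.014736932067808555 [ 0.39839814 -0.22488872  0.0212469 ]
w 0.014946031717209915 t 54.875
rear px (np.float64(282.5841121495327), np.float64(223.5)) in tool -0.03573617305096429 0.00045628558063813226
55.7583
```

View pics/y1.png

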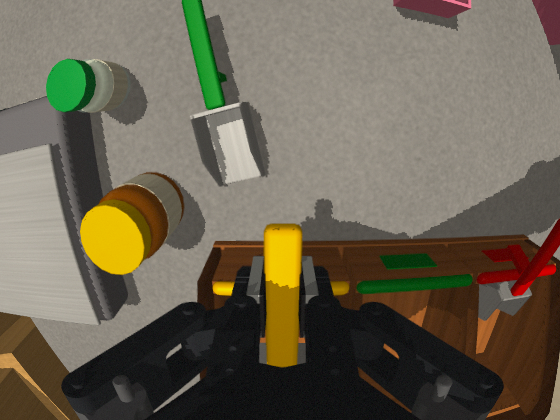

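```bash
python3 - <<'E'
from h import *
hang("yellow",.0525)
robot.goto([.46,-.27,.27],down(LY)); im,c=look("sc3");print(robot.get_t())
r=handle(im,c,"green",(.383,-.332)); print(r[0],np.degrees(r[1]),r[2:])
E
```

```text
err [-0.0003243   0.00032223]
hit True [ 0.52846608 -0.32258287  0.06959704] [-0.82435045  0.10475655  4.64618342]
59.625
[ 0.38272357 -0.33926538] -5.233703 (18.96688461303711, 98.43199920654297)
```

View pics/sc3.png

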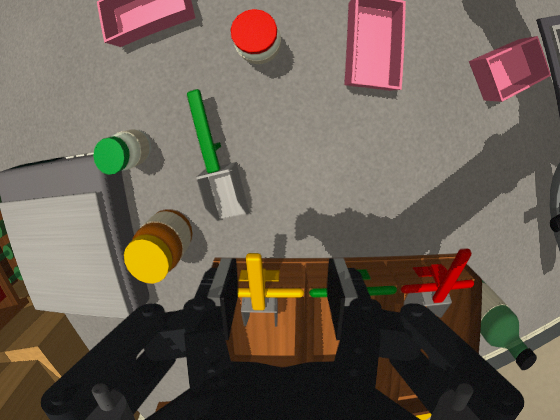

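```bash
python3 - <<'E'
from h import *
pick("green",np.array([.3827,-.3385]),np.radians(-5.3))
robot.move_linear([.45,-.27,.2],velocity=.3,rotation=down(LY))
over("green"); im,c=look("g1"); b=rear(im,c,"green"); print(robot.get_t())
E
```

```text
hit False
w 0.014670286714331352 [ 0.36597911 -0.33704888  0.02129761]
w 0.01478762872410599 t 63.0833
rear px (np.float64(283.0810810810811), np.float64(223.5)) in tool -0.035559954561949735 0.0005976983679218115
64.4083
```

View pics/g1.png

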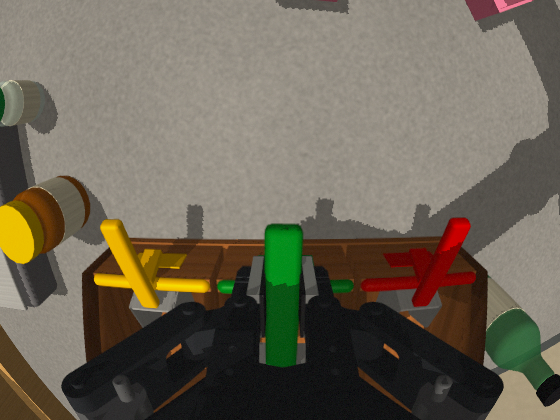

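```bash
python3 - <<'E'
from h import *
hang("green",.0525)
robot.goto([.46,-.20,.30],down(LY)); im,c=look("f1"); 
robot.goto([.50,.14,.42],down(A)); im2,c2=look("f2"); s,_=look("fs","side"); t,_=look("ft","top");print(robot.get_t())
crop(s,170,100,460,370,2.2,"pics/c20.png")
E
```

```text
err [-0.00037594  0.00019257]
hit True [ 0.56444828 -0.21097172  0.06923759] [-1.48662005  0.1508303   6.1253243 ]
70.3667
```

View pics/f1.png

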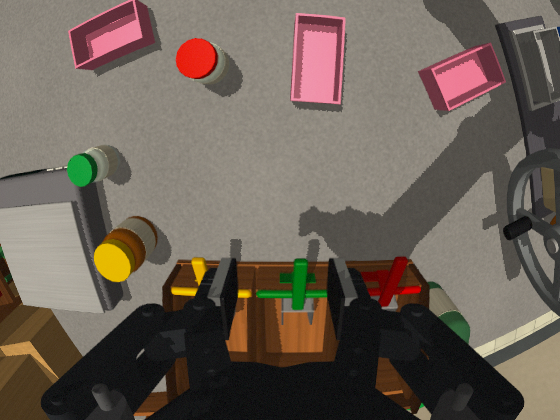

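View pics/f2.png

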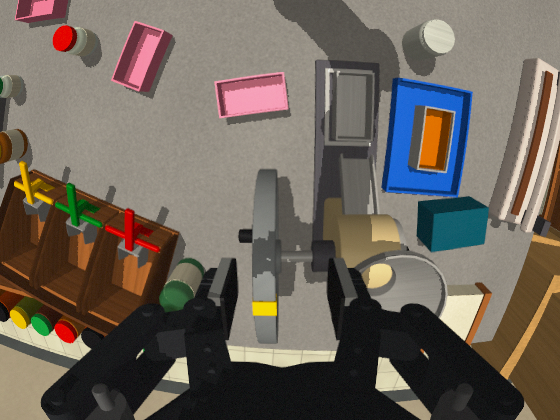

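View pics/c20.png

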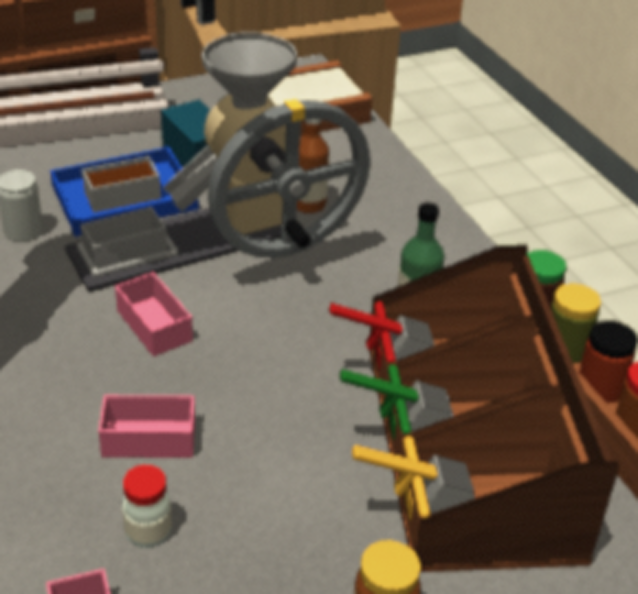

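View pics/ft.png

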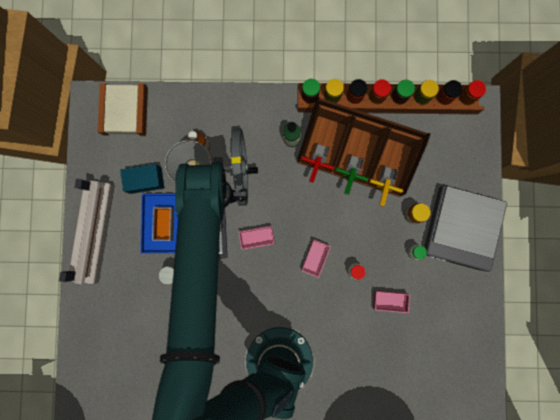

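```bash
python3 - <<'E'
from h import *
im,c=load("f2"); crop(im,240,150,300,350,3,"pics/x.png")
m=cmask(im,"yellow");m[:,:230]=0;m[:,300:]=0;ys,xs=np.nonzero(m); e=[(263,ys[(xs>258)&(xs<270)].min()-.5),(263,ys[(xs>258)&(xs<270)].max()+.5)]
P=onz("wrist",e,.28,c).mean(0)
# axle edges: column 292
col=im[235:285,296].astype(int).sum(1); print(e,P); crop(im,240,220,340,330,6,"pics/c21.png"); crop(im,305,50,395,160,6,"pics/c22.png")
E
```

```text
[(263, np.float64(300.5)), (263, np.float64(315.5))] [0.62548371 0.12742991 0.28      ]
```

View pics/c21.png

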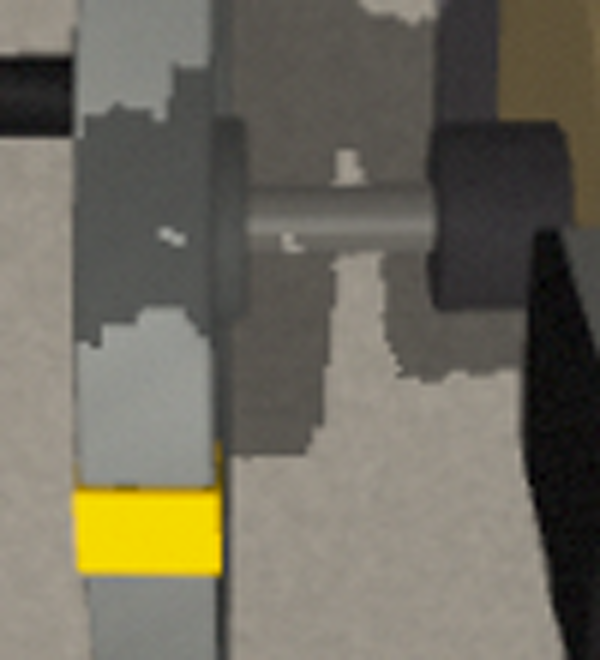

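View pics/c22.png

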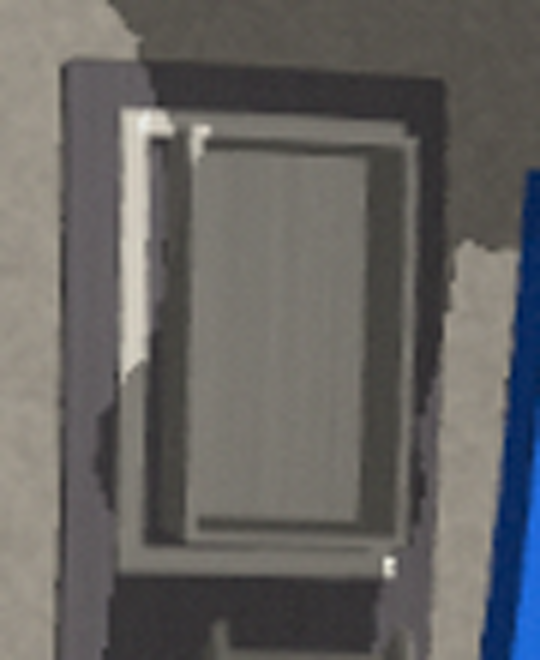

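```bash
python3 - <<'E'
from h import *
im,c=load("f2"); X=onz("wrist",[(290,256.2)],.16,c)[0]; h=X[0]+(X[1]-.129)*np.tan(A); print("hub x",h,"angle deg",np.degrees((.6255-h)/.12))
E
```

```text
hub x 0.6240465799928573 angle deg 0.6939569355762357
```

```bash
python3 - <<'E'
from workcell import robot
robot.finish_job(); print(robot.get_t())
E
```

```text
the job is handed in; nothing more can be done
the job is handed in; nothing more can be done
```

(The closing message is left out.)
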